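# Load the blade disinfector

### The job

Load the blade disinfector on the dental bench and start it: first push its shutter fully open, then move the broad spatula and the narrow knife from the rinse stand, each blade down into the slot of its own width and fully home with its shoulder resting on the top; lower them in, do not drop them. Then swing the start lever right over to its far side. Leave the brush in the stand and do not disturb the other things on the bench.

Things in the scene. Friction and masses are not known exactly. Their poses are not given: they have to be found in the camera images.
- spatula_mid (a point): Broad spatula (wide steel shoulder), upright in an end slot of the stand (either one). Boxy wooden handle 18 thick x 24 wide x 78, below it a steel shoulder 18 x 60 x 10 high, then the blade 46 wide, 4 thick, 70 long (last 10 mm: 34 x 2.6). Point on the handle's axis, 52 above the shoulder's underside, 122 above the blade's end, 36 below the top. z up, x through the thickness, y across the width. About 140 g.
- knife_mid (a point): Narrow knife (short steel shoulder), upright in an end slot of the stand (either one). Boxy wooden handle 18 thick x 24 wide x 78, below it a steel shoulder 18 x 37 x 10 high, then the blade 23 wide, 4 thick, 70 long (last 10 mm: 11 x 2.6). Point on the handle's axis, 52 above the shoulder's underside, 122 above the blade's end, 36 below the top. z up, x through the thickness, y across the width. About 100 g.
- stand: Rinse stand of aluminium, fixed: top plate 64 (x) by 200 (y), 10 thick, its upper face 85 above the bench, on end panels, open at front and back. Origin at the centre of its underside on the bench. Two equal slots 9 (x) by 54 (y) at y = -58 and +58, each holding one blade, the tool's shoulder resting on the plate; a round 16 hole for the brush in the middle.
- brush: Small round brush, bristles up, in the middle hole of the stand between the two blades; its collar is 26 across, its top 62 above the stand's plate. Origin at its lower end, 70 below the plate's upper face. To be left there.
- disinfector: Blade disinfector: white box 160 (x) by 300 (y) by 90 high, fixed, its front (-x) towards the robot. Origin at the centre of its underside; x from front to back, y to the left seen from the robot, z up. Two slots in its level top face, 100 apart along y, under a sliding shutter; a start lever at its right (-y) end.
- slot_wide (a point): Centre of the mouth of the wide slot, in the disinfector's top face 90 above the bench. 9 (x) by 52 (y), 80 deep, straight down, 1.5 bevel at the mouth. Axes as the disinfector's; at x = -25, y = 90 of it. A seated tool's shoulder rests on the top face, its listed point 52 above this one.
- slot_narrow (a point): Centre of the mouth of the narrow slot, as the wide one but 9 (x) by 29 (y); at x = -25, y = -10 of the disinfector.
- shutter (a joint): Shutter, m: 0 = shut, a steel plate 30 (x) by 178 (y), 4 thick, over both slots; 0.05 = fully open at its stop, slid along the disinfector's +x (to the back) and clear of both slots. Starts between 0 and 0.012. About 2 N of friction; stays where it is left.
- shutter_tab (a point): Centre of the top of the shutter's black upright tab, 34 above the disinfector's top face. The tab is 14 (x) by 28 (y) by 30 high, stands between the two slots (y = 35 of the disinfector) and moves with the shutter. Axes as the disinfector's.
- start_lever (a joint): Start lever, rad: 0 = off, leaning 0.5 rad to the disinfector's front (-x); 1.0 = started, at its stop, leaning 0.5 rad to the back (+x). Starts between 0 and 0.15. Turns lightly (about 1 N at the ball), stays where it is left.
- start_lever_tip (a point): Centre of the lever's black ball, 26 across, on a steel rod 10 thick, 70 from pivot to ball centre. Pivot at x = 0, y = -112 of the disinfector, 22 above its top face, on a grey block 70 (x) by 50 (y) by 25 high. The ball swings in the disinfector's x-z plane.
- wax: Bystander: small block of modelling wax, 70 x 22 x 12, between stand and disinfector. Origin at the centre of its underside.
- jar: Bystander: small white jar with a black lid, 56 across, 60 high. Origin at the centre of its underside.
Things that resemble listed ones, but are neither listed nor needed, are in the scene too. Leave any yellow look-alike of the part that bears knife_mid alone.

How it is judged (in metres and radians):
On the way, in this order (a step that is already met when the one before it is completed fails the run):
1. the shutter is fully open (value of joint shutter above 0.042 m), for 0.2 s.
2. one blade is fully home in its own slot (((z of spatula_mid in the frame of slot_wide below 0.0565 m and horizontal distance between spatula_mid and slot_wide below 0.012 m and angle between spatula_mid's own z axis and vertical below 0.12 rad and angle between the x axis of spatula_mid and the x axis of slot_wide, either way round below 0.2 rad) or (z of knife_mid in the frame of slot_narrow below 0.0565 m and horizontal distance between knife_mid and slot_narrow below 0.012 m and angle between knife_mid's own z axis and vertical below 0.12 rad and angle between the x axis of knife_mid and the x axis of slot_narrow, either way round below 0.2 rad))), for 0.2 s.
3. both blades are fully home, each in its own slot (z of spatula_mid in the frame of slot_wide below 0.0565 m and horizontal distance between spatula_mid and slot_wide below 0.012 m and angle between each of spatula_mid, knife_mid's own z axis and vertical below 0.12 rad and angle between the x axis of spatula_mid and the x axis of slot_wide, either way round below 0.2 rad and z of knife_mid in the frame of slot_narrow below 0.0565 m and horizontal distance between knife_mid and slot_narrow below 0.012 m and angle between the x axis of knife_mid and the x axis of slot_narrow, either way round below 0.2 rad), for 0.2 s.
4. the start lever is swung over (value of joint start_lever above 0.8 rad), for 0.2 s.
At the end, for the whole second after the job is handed in: Shutter open (over 42 of 50 mm); spatula in the wide and knife in the narrow slot, each with its shoulder within 4 mm of the top face, centred within 12 mm, upright within 0.12 rad, its flat within 0.2 rad of the slot, at rest; start lever beyond 0.8 of its 1.0 rad (all of step 3 and value of joint shutter above 0.042 m and value of joint start_lever above 0.8 rad and linear speed of each of spatula, knife below 0.03 m/s); the robot touches nothing.
It fails at once if a blade is dropped into its slot (faster than 0.5 m/s at the slot) ((horizontal distance between spatula_mid and slot_wide below 0.02 m and z of spatula_mid in the frame of slot_wide below 0.112 m and linear speed of spatula above 0.5 m/s) or (horizontal distance between knife_mid and slot_narrow below 0.02 m and z of knife_mid in the frame of slot_narrow below 0.112 m and linear speed of knife above 0.5 m/s)).
It fails at once if the brush is taken out of the stand or knocked (moved over 25 mm) (distance of brush from where it was at the start of the episode above 0.025 m).
It fails at once if another thing on the bench is pushed or knocked over (moved over 30 mm) (distance of any of cast, articulator, bowl, wax, jar, glovebox, dispenser from where it was at the start of the episode above 0.03 m).
It also fails if it takes over 72 s, if anything falls off the work surface, if the arm or the gripper's body presses on something with over 40 N, if the wrist force passes 120 N, or if a joint passes its speed limit or range.

### The arm

A 6-joint arm with a two-finger parallel gripper is mounted at the origin on the work surface. World frame = base frame: x ahead of the robot, y to its left, z up, the work surface at z = 0. Lengths are in mm, angles in rad, forces in N, time in s.
With the tool pointing down it reaches from about 350 to 975 mm from the base axis. Payload 7.1 kg.
Tool frame: the origin (TCP) lies at the very end of the fingers, on their centre line; the grasp point (between the pads) lies 19 mm behind it; y points along the fingers, x is the direction in which the jaws open and shut, and the axes are right-handed (so a half turn about y gives the same grasp; the last joint's range is limited). The gripper opens to 88 mm and grips with 3 to 60 N. Pads are 20 mm wide; open, the fingers measure 115 mm over their backs; the gripper's body (75 mm by 178 mm) begins 61 mm behind the grasp point.
Start: joints at [1.238, 0.423, 1.63, -0, 1.089, -0.019], TCP at [192.89, 594.473, 222.675] pointing down, gripper open.
Joint ranges: [-3, 3], [-0.9, 2.11], [0.09, 2.58], [-1.31, 4.45], [0.11, 2.69], [-2.54, 2.54]. Speed limits (rad/s): [2.39, 2.39, 3.01, 3.14, 3.14, 3.14].

### API

Orientations are given as a rotation vector (axis times angle).
In Python, from workcell import ctrl gives the robot as it stands. The module is installed in compiled form; this text tells all that it offers.
- The arm moves only by the tool jog_arm, never from a script. Its argument "steps" is a list of rows, each an object with "turn": the turn, a rotation vector about the world's x, y, z scaled (see below), a list of three; "dp": the shift along the world's x, y, z scaled (see below), a list of three; "claw": the opening, from 0 (shut) to 1 (fully open). In form: [{"turn": [wx, wy, wz], "dp": [x, y, z], "claw": claw}, ...]. A call has 1 to 12 rows; each row is the pose to reach, as a shift and turn from the pose measured when the call began, turning the shorter way round; what a row does not reach only later rows make up. The controller multiplies each number of a shift by 80 mm and each number of a turn by pi rad. A row lasts 1/12 s, in which the tool goes at most 41.7 mm and 7.16 degrees, less where a joint would pass 70% of its speed; a pose out of reach is approached as far as the arm can. A call with a number of a shift or a turn outside -1 to 1 is refused whole. A call with a gripper value outside its range is refused whole. The fingers move at their own pace and stop on an object; the grip force is fixed at half the most. Time passes only in rows, so rows that repeat a pose let the fingers close. It gives the time, the measured TCP pose, the force and the opening at its end, in the units of the state.
- ctrl.get_obs(): the state, without advancing time (a new reading comes with each control period).
- ctrl.get_image(name): name is "scene" or "top" or "wrist"; returns a dict with "img" (384x512x3 uint8, red, green, blue), "range_z" (384x512 float32, mm along the optical axis (not along the pixel's ray), 0 where there is no reading), "fovy" (degrees; the focal length in pixels is half the picture's height over the tangent of half this angle, whatever the lens; pixels are square), "cx", "cy" (the principal point, pixels), "camera_from_world" (4x4, takes a point from world to camera coordinates); the wrist camera has in their place "hand_eye" (4x4, takes a point from camera to tool coordinates, whose origin is the TCP and whose axes are the tool frame's). Camera axes: x right, y down, z forward; pixel columns grow to the right and rows downward; lengths in mm; the calibration is good to about 2 mm. A picture is of the moment at which its call begins: read the wrist's pose just before it.
- ctrl.close_job(): hands the job in, once; it reports no verdict.
The state is a dict: "t": time; "qpos": joint angles; "qvel": joint speeds; "joint_torque": joint torques, N m; "ee_pos": TCP position; "orientation": TCP orientation; "ft_force": force on the tool from outside, world axes, zero at the start; "moment": the same for the moment, N m; "width": finger opening in mm.
Only numpy, scipy, OpenCV 4.12 (cv2) and the standard library are available. Lean on these libraries where they do the work, as an engineer would, in place of code of your own. Each camera call takes 0.05 s, during which the arm holds its last target.

## Working session

There is one attempt and no reset: what is moved stays moved. The work goes in short steps, Python scripts to look and compute and a tool call to move; the robot and the scene stay as the last step left them, time stands still between calls to the robot, and variables do not carry over. Pictures are saved under pics/ and viewed, and the job is handed in when it is done.

Besides the shell and the picture viewer there is one more tool, called after "Request:" by a JSON object that holds its "fn" and its "kwargs", one argument or row to a line. jog_arm: Moves the arm, as the interface text tells. Its arguments: {"type":"object","properties":{"steps":{"type":"array","items":{"type":"object","properties":{"turn":{"type":"array","items":{"type":"number"}},"dp":{"type":"array","items":{"type":"number"}},"claw":{"type":"number"}}}}},"required":["steps"]}

```bash
mkdir -p pics; cat > h.py <<'E'
import numpy as np,cv2
from workcell import ctrl
from scipy.spatial.transform import Rotation as R
def grab(n):
    o=ctrl.get_obs(); d=ctrl.get_image(n); d['o']=o
    f=192/np.tan(np.radians(d['fovy'])/2); d['f']=f
    if n=='wrist':
        T=np.eye(4);T[:3,:3]=R.from_rotvec(o['orientation']).as_matrix();T[:3,3]=o['ee_pos']
        d['W']=T@np.array(d['hand_eye'])
    else: d['W']=np.linalg.inv(np.array(d['camera_from_world']))
    z=d['range_z'];v,u=np.mgrid[0:384,0:512]
    P=np.stack([(u-d['cx'])/f*z,(v-d['cy'])/f*z,z,np.ones_like(z)],-1)@d['W'].T
    d['P']=P[...,:3]; d['P'][z==0]=np.nan
    return d
def save(d,name): cv2.imwrite('pics/'+name,cv2.resize(d['img'][...,::-1],None,fx=1.5,fy=1.5,interpolation=cv2.INTER_CUBIC))
def onplane(d,u,v,z):
    r=d['W'][:3,:3]@np.array([(u-d['cx'])/d['f'],(v-d['cy'])/d['f'],1]);c=d['W'][:3,3]
    return c+r*(z-c[2])/r[2]
E
python3 - <<'E'
from h import *
import pickle
o=ctrl.get_obs();print(o)
for n in ['scene','top','wrist']:
    d=grab(n);save(d,n+'0.png');pickle.dump(d,open(n+'0.pkl','wb'));print(n,d['W'].round(3).tolist(),d['f'])
E
```

```text
{'t': 0.0, 'qpos': array([ 1.23801984e+00,  4.23834595e-01,  1.63068725e+00, -4.66490029e-06,
        1.08861170e+00, -1.89877211e-02]), 'qvel': array([ 0.00034831, -0.00018241, -0.00039711, -0.00088917,  0.00190437,
       -0.00209157]), 'joint_torque': array([-8.06596818e-04, -5.44641030e+01, -2.73656040e+01,  6.42968039e-02,
        2.29806761e-02, -1.26477325e-04]), 'ee_pos': array([192.70153084, 593.96141138, 221.90668656]), 'orientation': array([-1.34236976, -0.97409143,  0.97618297]), 'ft_force': array([-0.56260796,  0.74830177,  0.65778668]), 'moment': array([0.00515879, 0.00224761, 0.03605099]), 'width': 87.98999626494016}
scene [[-0.781, 0.418, -0.464, 1038.038], [0.624, 0.541, -0.564, 527.924], [0.015, -0.73, -0.684, 753.727], [0.0, 0.0, 0.0, 1.0]] 374.3332567836268
top [[0.017, -0.985, 0.171, 436.867], [-1.0, -0.018, -0.001, 20.869], [0.004, -0.171, -0.985, 1066.398], [0.0, 0.0, 0.0, 1.0]] 374.7892534297443
wrist [[0.309, 0.917, 0.254, 122.126], [0.951, -0.297, -0.085, 616.313], [-0.003, 0.267, -0.964, 383.864], [0.0, 0.0, 0.0, 1.0]] 327.5345453107943
```

View pics/scene0.png

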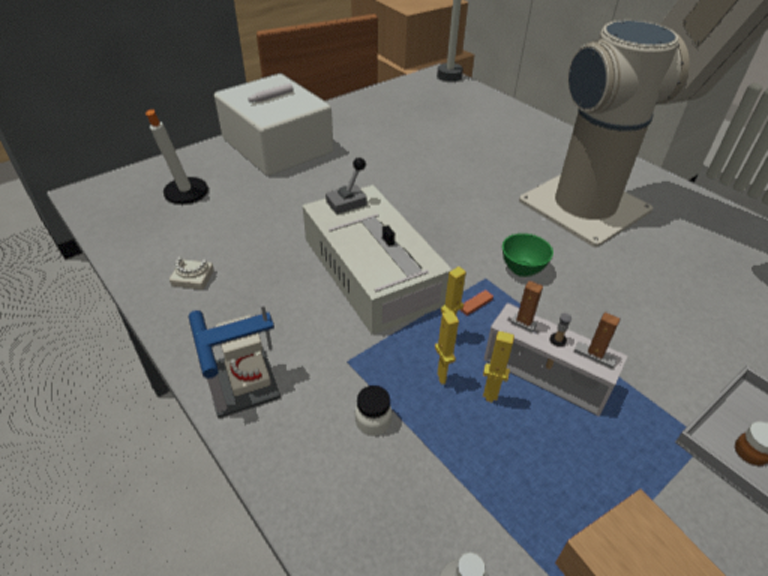

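View pics/top0.png

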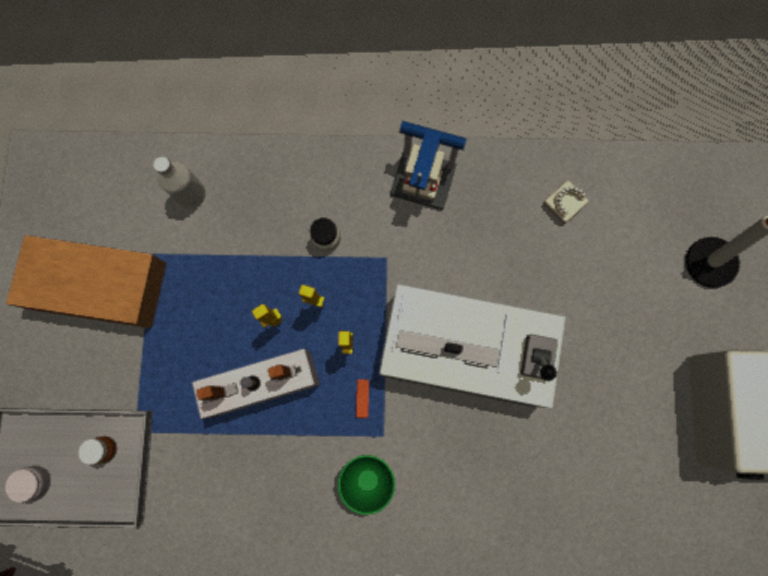

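View pics/wrist0.png

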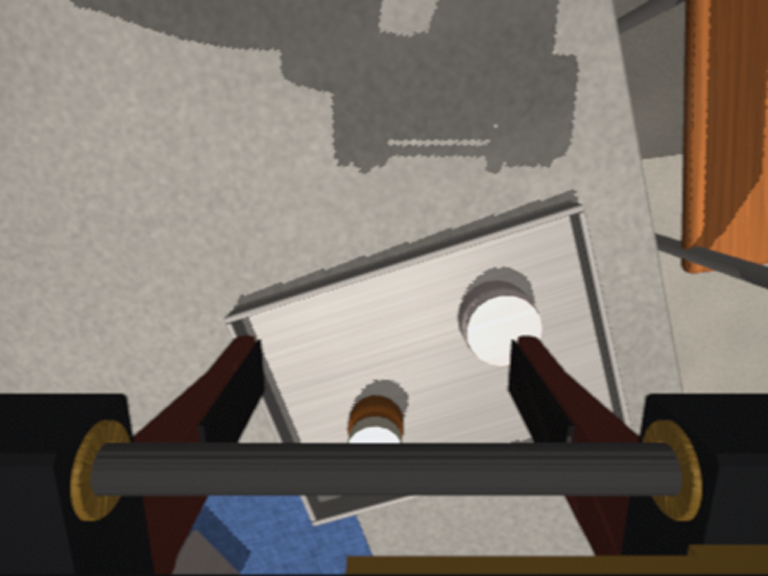

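The top view shows the stand around (255,385), with two orange-brown handles at (210,393) and (280,372). The yellow look-alikes are at (268,315), (310,295) and (345,342), the disinfector is near (475,345), and the lever ball is at (548,373). Next I measure these.

```bash
cat > m1.py <<'E'
from h import *
import pickle
for n in ['top','scene']:
    d=pickle.load(open(n+'0.pkl','rb'));P=d['P'];img=d['img'].astype(int)
    hsv=cv2.cvtColor(d['img'],cv2.COLOR_RGB2HSV)
    def rect(m,name,mina=20):
        k,l,s,c=cv2.connectedComponentsWithStats(m.astype(np.uint8))
        for i in range(1,k):
            if s[i,4]<mina: continue
            p=P[l==i];r=cv2.minAreaRect(p[:,:2].astype(np.float32))
            print(n,name,s[i,4],'px',c[i].round(0),'cen',np.round(r[0],1),'size',np.round(r[1],1),'ang',round(r[2],1),'med',np.median(p,0).round(1),'zmax',p[:,2].max().round(1))
    z=P[...,2];x=P[...,0];y=P[...,1]
    with np.errstate(invalid='ignore'):
        rect((abs(z-90)<5)&(x<700)&(x>300)&(abs(y+120)<230),'ztop85-95',200)
        rect((abs(z-85)<4)&(x<700)&(x>250)&(y>0)&(y<400),'stand',200)
        # wood handles
        rect((hsv[...,0]<16)&(hsv[...,1]>110)&(z>98)&(z<200)&(y>0)&(y<320)&(x<500),'wood',10)
        rect((hsv[...,0]>20)&(hsv[...,0]<35)&(hsv[...,1]>120)&(z>8)&(z<250),'yellow',10)
        rect((hsv[...,2]<60)&(z>100)&(z<200)&(y<0)&(y>-300)&(x<600)&(x>250),'black',5)
E
python3 m1.py
```

```text
top ztop85-95 6081 px [312. 230.] cen [ 526.4 -125. ] size [299.8 160.5] ang 79.9 med [ 530.6 -115.8   90.2] zmax 95.0
top stand 1392 px [170. 255.] cen [454.  255.3] size [ 64.3 201. ] ang 17.8 med [455.  248.2  84.5] zmax 88.9
top wood 104 px [186. 248.] cen [471.3 198.9] size [16.9 23. ] ang 17.1 med [470.4 196.2 171.1] zmax 176.1
top wood 124 px [140. 262.] cen [436.2 308.5] size [16.6 23.1] ang 5.5 med [435.6 302.1 169.2] zmax 175.9
top yellow 141 px [207. 197.] cen [603.5 157.5] size [33.9 18.4] ang 72.3 med [600.5 153.2 149.7] zmax 160.3
top yellow 184 px [178. 210.] cen [568.8 233.1] size [18.5 35.7] ang 34.3 med [566.7 229.6 131.6] zmax 160.4
top yellow 117 px [230. 228.] cen [526.4  94.8] size [34.4 17.7] ang 0.2 med [521.6  93.  155.6] zmax 160.8
top black 32 px [350. 236.] cen [ 509.  -209.8] size [ 2.2 65.4] ang 80.0 med [ 511.2 -210.4  107.7] zmax 116.2
top black 62 px [302. 232.] cen [517.9 -86.4] size [25.4 13.1] ang 80.1 med [516.7 -86.  123.2] zmax 126.3
top black 222 px [361. 243.] cen [ 491.5 -231.1] size [28.8 53.6] ang 81.3 med [ 486.3 -227.3  125.5] zmax 191.3

[... 422 characters left out ...]
9 312.2 148.4] zmax 174.4
scene yellow 726 px [300. 214.] cen [545.  110.8] size [193.9  33.4] ang 38.8 med [603.1 154.1 116.8] zmax 160.5
scene yellow 511 px [332. 243.] cen [569.7 235.9] size [18.9 35.8] ang 32.8 med [573.1 238.1 100.8] zmax 160.2
scene black 51 px [239. 109.] cen [ 480.  -221.3] size [15.2 20.2] ang 47.1 med [ 481.9 -220.9  181. ] zmax 189.6
scene black 14 px [233. 130.] cen [ 508.9 -219.2] size [ 5.4 17.7] ang 67.1 med [ 508.  -218.3  121.2] zmax 127.3
scene black 90 px [231. 136.] cen [ 519.7 -214.3] size [36.  74.4] ang 51.6 med [ 517.1 -210.3  106.8] zmax 114.3
scene black 78 px [258. 157.] cen [519.1 -84. ] size [27.2 12.6] ang 84.4 med [522.3 -79.6 116.9] zmax 127.2
```

```bash
cat >> h.py <<'E'
def st():
    o=ctrl.get_obs();M=R.from_rotvec(o['orientation']).as_matrix()
    a=np.degrees(np.arctan2(M[1,0],M[0,0]))
    print('t',round(o['t'],2),'p',o['ee_pos'].round(1),'jaw yaw',a.round(2),'down',M[:,1].round(3),'F',o['ft_force'].round(1),'w',round(o['width'],1),'q6',o['qpos'].round(2)[[0,5]])
    return o
DC=np.array([525.8,-124.0]);DA=np.radians(-10.1)
RD=np.array([[np.cos(DA),-np.sin(DA)],[np.sin(DA),np.cos(DA)]])
def dis(x,y): return DC+RD@np.array([x,y])
E
python3 - <<'E'
from h import *
import pickle
st();print(dis(-25,90),dis(-25,-10),dis(-15,35),dis(0,-112),dis(34,-112))
d=pickle.load(open('top0.pkl','rb'));P=d['P']
a=np.radians(17.8);Q=(P[...,:2]-[454,255.5])@np.array([[np.cos(a),-np.sin(a)],[np.sin(a),np.cos(a)]])
for n in ['top','scene']:
  d=pickle.load(open(n+'0.pkl','rb'));P=d['P'];Q=(P[...,:2]-[454,255.5])@np.array([[np.cos(a),-np.sin(a)],[np.sin(a),np.cos(a)]])
  with np.errstate(invalid='ignore'):
   for s in (-58,58):
    m=(abs(P[...,2]-94.5)<4)&(abs(Q[...,0])<20)&(abs(Q[...,1]-s)<40)
    print(n,s,m.sum(),Q[m].min(0).round(1),Q[m].max(0).round(1))
E
```

```text
t 0.15 p [192.8 594.1 222.1] jaw yaw 72.03 down [-0.    -0.001 -1.   ] F [ 0.4 -0.2 -0.5] w 88.0 q6 [ 1.24 -0.02]
[516.97042585 -31.01054565] [ 499.43375324 -129.46086365] [517.17028771 -86.91188781] [ 506.15892668 -234.26435616] [ 539.6320348  -240.22682484]
top -58 27 [ -9.2 -77. ] [  7.5 -19. ]
top 58 66 [-9.2 27.3] [ 8.9 87.4]
scene -58 61 [ -9.2 -74.2] [ 10.8 -37.6]
scene 58 147 [-9.9 29.7] [11.  89.4]
```

In the scene view the shoulder spans come out at 60 mm for the tool at stand y=+58 and 37 mm for the one at -58. So the spatula is at about (436,311) and the knife at about (472,200). Next I drive to the shutter.

Request:
{"fn": "jog_arm", "kwargs": {
  "steps": [
    {"dp":[0.23,-0.5,0.05],"turn":[0,0,-0.028],"claw":0},
    {"dp":[0.46,-1,0.1],"turn":[0,0,-0.057],"claw":0},
    {"dp":[0.46,-1,0.1],"turn":[0,0,-0.057],"claw":0}
  ]
}}

```text
t: 0.4
ee_pos: [230.5, 509.2, 229.6]
orientation: [-1.409, -0.832, 0.838]
ft_force: [0.1, 1.1, -0.0]
width: 71.4
```

Request:
{"fn": "jog_arm", "kwargs": {
  "steps": [
    {"dp":[0.23,-0.5,0],"turn":[0,0,-0.028],"claw":0},
    {"dp":[0.46,-1,0],"turn":[0,0,-0.057],"claw":0},
    {"dp":[0.46,-1,0],"turn":[0,0,-0.057],"claw":0}
  ]
}}

```text
t: 0.65
ee_pos: [267.9, 424.9, 229.1]
orientation: [-1.463, -0.689, 0.698]
ft_force: [0.3, -0.7, -0.4]
width: 51.6
```

Request:
{"fn": "jog_arm", "kwargs": {
  "steps": [
    {"dp":[0.23,-0.5,0],"turn":[0,0,-0.028],"claw":0},
    {"dp":[0.46,-1,0],"turn":[0,0,-0.057],"claw":0},
    {"dp":[0.46,-1,0],"turn":[0,0,-0.057],"claw":0}
  ]
}}

```text
t: 0.9
ee_pos: [305.4, 341.2, 228.8]
orientation: [-1.507, -0.545, 0.557]
ft_force: [0.0, -0.5, 0.3]
width: 31.5
```

```bash
python3 - <<'E'
from h import *
st()
d=grab('wrist');save(d,'w1.png')
E
```

```text
t 0.9 p [305.4 341.2 228.8] jaw yaw 40.3 down [-0.005 -0.009 -1.   ] F [ 0.  -0.5  0.3] w 31.5 q6 [0.82 0.12]
```

Request:
{"fn": "jog_arm", "kwargs": {
  "steps": [
    {"dp":[0.23,-0.5,0],"turn":[0,0,-0.028],"claw":0},
    {"dp":[0.46,-1,0],"turn":[0,0,-0.057],"claw":0},
    {"dp":[0.46,-1,0],"turn":[0,0,-0.057],"claw":0}
  ]
}}

```text
t: 1.2
ee_pos: [343.4, 259.8, 229.0]
orientation: [-1.538, -0.404, 0.416]
ft_force: [-0.7, 1.2, 0.1]
width: 7.5
```

Request:
{"fn": "jog_arm", "kwargs": {
  "steps": [
    {"dp":[0.23,-0.5,0],"turn":[0,0,-0.028],"claw":0},
    {"dp":[0.46,-1,0],"turn":[0,0,-0.057],"claw":0},
    {"dp":[0.46,-1,0],"turn":[0,0,-0.057],"claw":0}
  ]
}}

```text
t: 1.45
ee_pos: [382.2, 177.5, 229.3]
orientation: [-1.56, -0.261, 0.272]
ft_force: [0.3, 0.5, 0.1]
width: 0.1
```

Request:
{"fn": "jog_arm", "kwargs": {
  "steps": [
    {"dp":[0.23,-0.5,0],"turn":[0,0,-0.028],"claw":0},
    {"dp":[0.46,-1,0],"turn":[0,0,-0.057],"claw":0},
    {"dp":[0.46,-1,0],"turn":[0,0,-0.057],"claw":0}
  ]
}}

```text
t: 1.7
ee_pos: [421.6, 95.4, 229.7]
orientation: [-1.573, -0.119, 0.127]
ft_force: [0.3, -0.1, 0.2]
width: 0.6
```

Request:
{"fn": "jog_arm", "kwargs": {
  "steps": [
    {"dp":[0.23,-0.5,0],"turn":[0,0,-0.028],"claw":0},
    {"dp":[0.46,-1,0],"turn":[0,0,-0.057],"claw":0},
    {"dp":[0.46,-1,0],"turn":[0,0,-0.057],"claw":0}
  ]
}}

```text
t: 1.95
ee_pos: [461.5, 13.3, 230.1]
orientation: [-1.576, 0.023, -0.018]
ft_force: [-0.2, 0.3, -0.2]
width: 0.8
```

```bash
python3 - <<'E'
from h import *
st()
d=grab('wrist');save(d,'w2.png')
E
```

```text
t 1.95 p [461.5  13.3 230.1] jaw yaw -1.49 down [-0.003 -0.006 -1.   ] F [-0.2  0.3 -0.2] w 0.8 q6 [0.01 0.04]
```

View pics/w2.png

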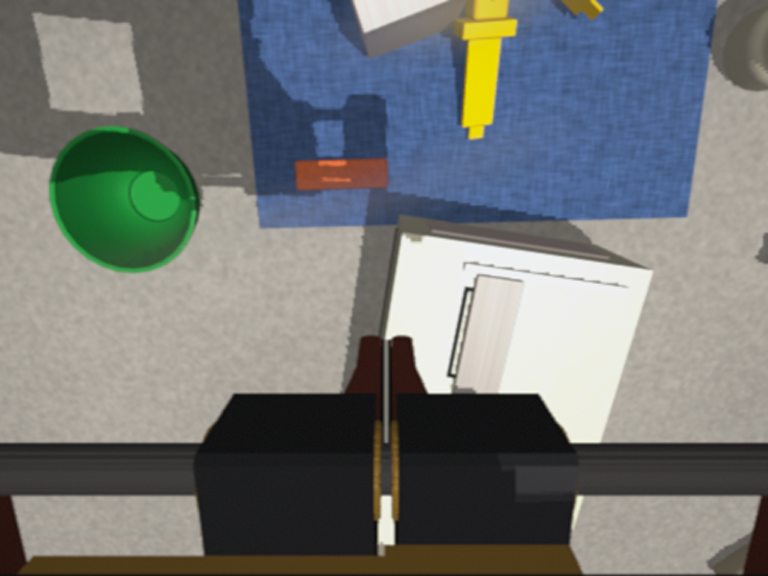

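View pics/w1.png

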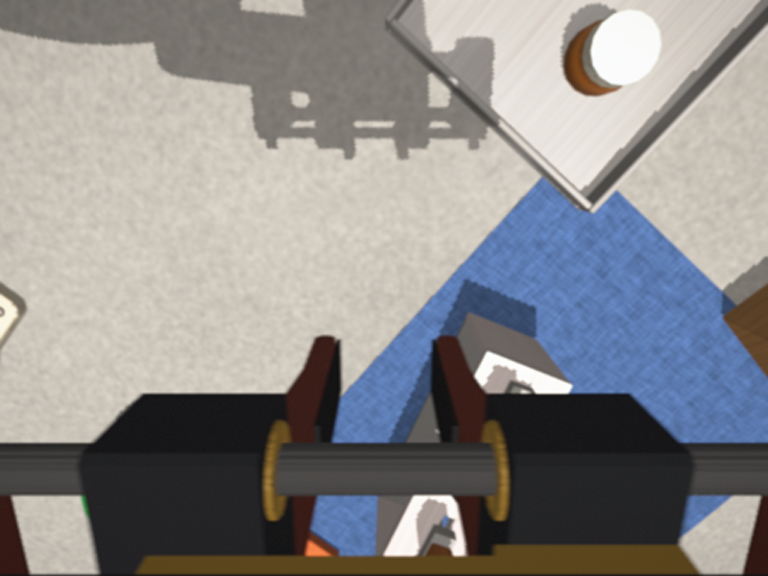

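Request:
{"fn": "jog_arm", "kwargs": {
  "steps": [
    {"dp":[0.15,-0.5,0],"turn":[0,0,-0.024],"claw":0},
    {"dp":[0.3,-1,-0.2],"turn":[0,0,-0.048],"claw":0},
    {"dp":[0.3,-1,-0.6],"turn":[0,0,-0.048],"claw":0},
    {"dp":[0.3,-1,-0.6],"turn":[0,0,-0.048],"claw":0},
    {"dp":[0.3,-1,-0.6],"turn":[0,0,-0.048],"claw":0}
  ]
}}

```text
t: 2.42
ee_pos: [483.7, -64.3, 180.5]
orientation: [-1.57, 0.142, -0.128]
ft_force: [-0.5, 0.5, 0.4]
width: 0.3
```

```bash
python3 - <<'E'
from h import *
o=st();print(dis(-47,35)-o['ee_pos'][:2], np.linalg.inv(RD)@(o['ee_pos'][:2]-DC))
E
```

```text
t 2.42 p [483.7 -64.3 180.5] jaw yaw -9.84 down [-0.009 -0.003 -1.   ] F [-0.5  0.5  0.4] w 0.3 q6 [-0.15  0.02]
[  1.97753667 -17.02832582] [-51.93309289  51.41764679]
```

Request:
{"fn": "jog_arm", "kwargs": {
  "steps": [
    {"dp":[0.0,-0.21,-0.4],"turn":[0.0,0,0],"claw":0},
    {"dp":[0.0,-0.21,-0.94],"turn":[0,0,0],"claw":0},
    {"dp":[0.0,-0.21,-0.94],"turn":[0,0,0],"claw":0},
    {"dp":[0.0,-0.21,-0.94],"turn":[0,0,0],"claw":0}
  ]
}}

```text
t: 2.75
ee_pos: [482.6, -79.2, 105.0]
orientation: [-1.57, 0.143, -0.122]
ft_force: [-0.5, 0.7, 0.4]
width: 0.6
```

```bash
python3 - <<'E'
from h import *
o=st();p=np.linalg.inv(RD)@(o['ee_pos'][:2]-DC);print(p, (RD@[5-p[0],35-p[1]])/80)
E
```

```text
t 2.75 p [482.6 -79.2 105. ] jaw yaw -9.69 down [-0.013 -0.002 -1.   ] F [-0.5  0.7  0.4] w 0.6 q6 [-0.18 -0.01]
[-50.40530966  36.4968182 ] [ 0.67855264 -0.13987338]
```

Request:
{"fn": "jog_arm", "kwargs": {
  "steps": [
    {"dp":[0.1,-0.02,0],"turn":[0,0,0],"claw":0},
    {"dp":[0.2,-0.04,0],"turn":[0,0,0],"claw":0},
    {"dp":[0.3,-0.06,0],"turn":[0,0,0],"claw":0},
    {"dp":[0.4,-0.08,0],"turn":[0,0,0],"claw":0},
    {"dp":[0.5,-0.1,0],"turn":[0,0,0],"claw":0},
    {"dp":[0.6,-0.12,0],"turn":[0,0,0],"claw":0},
    {"dp":[0.66,-0.13,0],"turn":[0,0,0],"claw":0},
    {"dp":[0.66,-0.13,0],"turn":[0,0,0],"claw":0}
  ]
}}

```text
t: 3.42
ee_pos: [537.0, -90.1, 105.2]
orientation: [-1.57, 0.142, -0.124]
ft_force: [-0.1, -0.1, -0.5]
width: 0.6
```

```bash
python3 - <<'E'
from h import *
o=st();p=np.linalg.inv(RD)@(o['ee_pos'][:2]-DC);print(p)
d=grab('top');save(d,'t1.png')
E
```

```text
t 3.42 p [537.  -90.1 105.2] jaw yaw -9.7 down [-0.012 -0.002 -1.   ] F [-0.1 -0.1 -0.5] w 0.6 q6 [-0.19 -0.01]
[ 5.0816405  35.35526339]
```

View pics/t1.png

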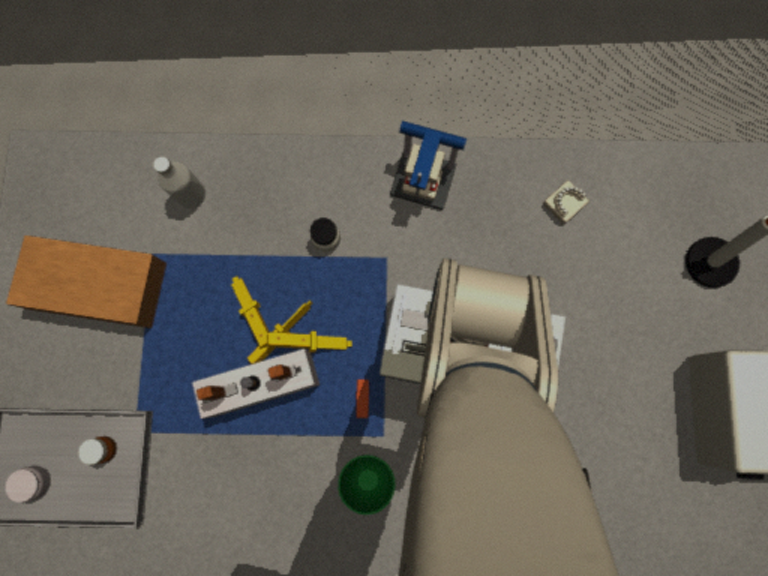

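The yellow look-alikes fell flat on their own; the arm never went near them. The shutter is pushed, and I will probe for the stop.

Request:
{"fn": "jog_arm", "kwargs": {
  "steps": [
    {"dp":[0.04,-0.01,0],"turn":[0,0,0],"claw":0},
    {"dp":[0.07,-0.01,0],"turn":[0,0,0],"claw":0},
    {"dp":[0.07,-0.01,0],"turn":[0,0,0],"claw":0}
  ]
}}

```text
t: 3.72
ee_pos: [538.7, -90.4, 104.4]
orientation: [-1.569, 0.148, -0.118]
ft_force: [-10.1, 1.0, 7.1]
width: 0.8
```

Request:
{"fn": "jog_arm", "kwargs": {
  "steps": [
    {"dp":[-0.1,0.02,0],"turn":[0,0,0],"claw":0},
    {"dp":[-0.3,0.05,0.1],"turn":[0,0,0],"claw":0},
    {"dp":[-0.4,0.2,0.8],"turn":[0,0,0],"claw":0.5},
    {"dp":[-0.5,0.7,1],"turn":[0,0,0],"claw":0.5},
    {"dp":[-0.5,1,1],"turn":[0,0,0],"claw":0.5},
    {"dp":[-0.5,1,1],"turn":[0,0,0],"claw":0.5}
  ]
}}

```text
t: 4.22
ee_pos: [499.3, -6.9, 186.9]
orientation: [-1.568, 0.143, -0.12]
ft_force: [-0.2, 0.5, -1.6]
width: 23.7
```

```bash
python3 - <<'E'
from h import *
o=st()
d=grab('scene');save(d,'s1.png');P=d['P']
hsv=cv2.cvtColor(d['img'],cv2.COLOR_RGB2HSV)
with np.errstate(invalid='ignore'):
  for n in ['scene','top']:
    d=grab(n);P=d['P'];hsv=cv2.cvtColor(d['img'],cv2.COLOR_RGB2HSV)
    Q=(P[...,:2]-DC)@RD
    m=(hsv[...,2]<70)&(P[...,2]>118)&(P[...,2]<128)&(abs(Q[...,1]-35)<25)&(abs(Q[...,0])<60)
    print(n,m.sum(),Q[m].min(0) if m.any() else 0,Q[m].max(0) if m.any() else 0)
E
```

```text
t 4.22 p [499.3  -6.9 186.9] jaw yaw -9.58 down [-0.015 -0.    -1.   ] F [-0.2  0.5 -1.6] w 23.7 q6 [-0.04  0.13]
scene 42 [19.11124653 24.11269948] [32.59835095 50.77921559]
top 0 0 0
```

View pics/s1.png

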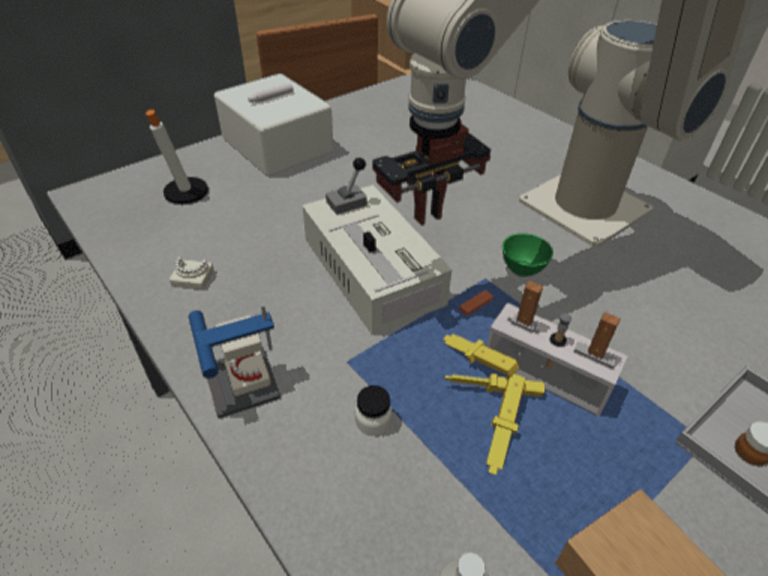

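The shutter tab now stands 26 mm back and both slots are clear, so the shutter is open at its stop. Next I refine the knife handle and the slot mouths.

```bash
python3 - <<'E'
from h import *
import pickle
with np.errstate(invalid='ignore'):
  for n in ['top','scene']:
    d=pickle.load(open(n+'0.pkl','rb')) if n=='top' else grab(n);P=d['P'];hsv=cv2.cvtColor(d['img'],cv2.COLOR_RGB2HSV)
    for c in [(471.7,200.3),(436.3,310.7)]:
      m=(P[...,2]>169)&(P[...,2]<178)&(np.hypot(P[...,0]-c[0],P[...,1]-c[1])<30)
      r=cv2.minAreaRect(P[m][:,:2].astype(np.float32));print(n,m.sum(),r,P[m][:,2].mean())
  # slots: dark pixels on top face
  d=grab('scene')
  P=d['P'];g=cv2.cvtColor(d['img'],cv2.COLOR_RGB2GRAY)
  # pixel ray to plane 90
  v,u=np.mgrid[0:384,0:512]
  rr=np.stack([(u-d['cx'])/d['f'],(v-d['cy'])/d['f'],np.ones(u.shape)],-1)@d['W'][:3,:3].T;c=d['W'][:3,3]
  X=c+rr*((90-c[2])/rr[...,2])[...,None];Q=(X[...,:2]-DC)@RD
  for s in (90,-10):
    m=(abs(Q[...,0]+25)<14)&(abs(Q[...,1]-s)<38)
    md=m&(P[...,2]<87); mg=m&(g<130)
    for mm in (md,mg):
      if mm.sum()>3:print(s,mm.sum(),Q[mm].min(0).round(1),Q[mm].max(0).round(1))
  cv2.imwrite('pics/s1c.png',cv2.resize(d['img'][120:220,190:310,::-1],None,fx=6,fy=5,interpolation=cv2.INTER_CUBIC))
E
```

```text
top 69 ((471.7322082519531, 199.51148986816406), (17.010473251342773, 22.988544464111328), 20.434267044067383) 172.55813880029567
top 72 ((436.4875183105469, 310.07867431640625), (17.290264129638672, 23.013721466064453), 19.818086624145508) 171.9890059892674
scene 67 ((471.9859619140625, 202.12249755859375), (18.130468368530273, 23.151416778564453), 14.954765319824219) 172.19627773614968
scene 76 ((436.7251281738281, 312.49871826171875), (19.301111221313477, 23.068769454956055), 18.193809509277344) 172.44130248283741
90 35 [-29.   68.5] [-20.8 117.2]
90 89 [-37.6  59.7] [-16.7 128. ]
-10 17 [-29.4 -21.1] [-20.9   5.9]
-10 36 [-37.4 -30.6] [-17.    7.3]
```

View pics/s1c.png

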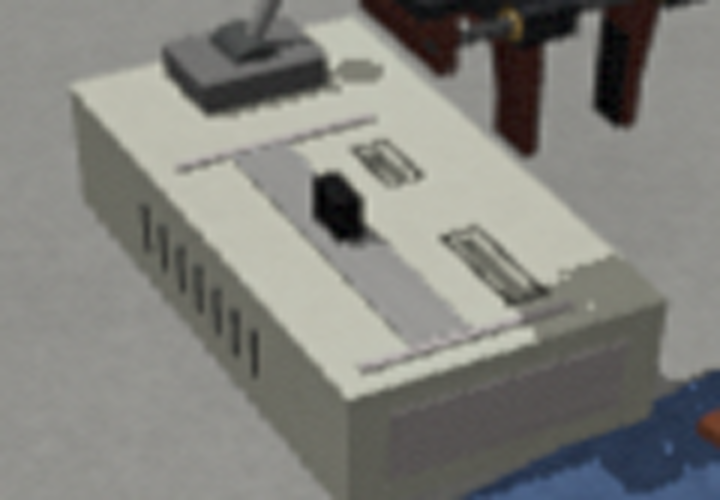

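Request:
{"fn": "jog_arm", "kwargs": {
  "steps": [
    {"dp":[0,0.3,0.4],"turn":[0,-0.003,0.02],"claw":1},
    {"dp":[-0.08,0.8,0.5],"turn":[0,-0.005,0.051],"claw":1},
    {"dp":[-0.12,0.9,0.5],"turn":[0,-0.005,0.051],"claw":1}
  ]
}}

```text
t: 4.72
ee_pos: [489.7, 63.0, 225.2]
orientation: [-1.573, 0.006, -0.004]
ft_force: [-0.7, 0.2, -0.4]
width: 60.8
```

Request:
{"fn": "jog_arm", "kwargs": {
  "steps": [
    {"dp":[-0.05,0.45,0],"turn":[0,0,0.025],"claw":1},
    {"dp":[-0.1,0.9,0],"turn":[0,0,0.051],"claw":1},
    {"dp":[-0.1,0.9,0],"turn":[0,0,0.051],"claw":1},
    {"dp":[-0.1,0.9,0],"turn":[0,0,0.051],"claw":1}
  ]
}}

```text
t: 5.05
ee_pos: [481.3, 135.4, 224.2]
orientation: [-1.57, -0.12, 0.124]
ft_force: [-0.2, -0.6, -1.3]
width: 86.1
```

```bash
python3 - <<'E'
from h import *
o=st();print((np.array([471.8,200.8,205])-o['ee_pos'])/80)
E
```

```text
t 5.05 p [481.3 135.4 224.2] jaw yaw 8.9 down [-0.003 -0.003 -1.   ] F [-0.2 -0.6 -1.3] w 86.1 q6 [0.25 0.1 ]
[-0.11840943  0.81811615 -0.23975879]
```

```bash
python3 - <<'E'
from h import *
d=grab('wrist');save(d,'w3.png');P=d['P']
with np.errstate(invalid='ignore'):
  for c in [(471.7,200.3),(436.3,310.7)]:
    for lo,hi in ((165,180),(100,165)):
      m=(P[...,2]>lo)&(P[...,2]<hi)&(np.hypot(P[...,0]-c[0],P[...,1]-c[1])<25)
      if m.sum()>20:
        r=cv2.minAreaRect(P[m][:,:2].astype(np.float32));print(lo,m.sum(),r,P[m][:,2].mean())
E
```

```text
165 1051 ((468.97247314453125, 200.79818725585938), (18.00269889831543, 23.95246696472168), 17.71065902709961) 172.42129715975733
```

View pics/w3.png

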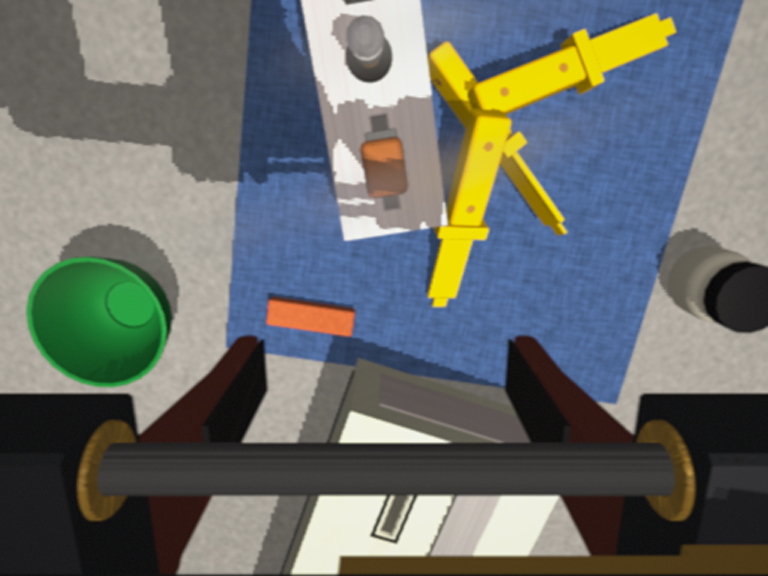

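Request:
{"fn": "jog_arm", "kwargs": {
  "steps": [
    {"dp":[-0.07,0.4,0],"turn":[0,0,0.025],"claw":1},
    {"dp":[-0.135,0.82,0],"turn":[0.001,-0.001,0.049],"claw":1},
    {"dp":[-0.135,0.82,-0.1],"turn":[0.001,-0.001,0.049],"claw":1},
    {"dp":[-0.135,0.82,-0.2],"turn":[0.001,-0.001,0.049],"claw":1},
    {"dp":[-0.135,0.82,-0.3],"turn":[0.001,-0.001,0.049],"claw":1}
  ]
}}

```text
t: 5.52
ee_pos: [470.6, 198.5, 199.1]
orientation: [-1.558, -0.239, 0.24]
ft_force: [-0.2, -0.1, 0.4]
width: 88.0
```

```bash
python3 - <<'E'
from h import *
o=st();print((np.array([470.5,200.8,120])-o['ee_pos'])/80)
E
```

```text
t 5.52 p [470.6 198.5 199.1] jaw yaw 17.49 down [-0.    -0.001 -1.   ] F [-0.2 -0.1  0.4] w 88.0 q6 [0.38 0.07]
[-8.70322440e-04  2.92288070e-02 -9.88291587e-01]
```

Request:
{"fn": "jog_arm", "kwargs": {
  "steps": [
    {"dp":[0,0.03,-0.3],"turn":[0,0,0.001],"claw":1},
    {"dp":[0,0.03,-0.7],"turn":[0,0,0.001],"claw":1},
    {"dp":[0,0.03,-0.98],"turn":[0,0,0.001],"claw":1},
    {"dp":[0,0.03,-1],"turn":[0,0,0.001],"claw":1},
    {"dp":[0,0.03,-1],"turn":[0,0,0.001],"claw":1}
  ]
}}

```text
t: 5.93
ee_pos: [469.7, 199.0, 117.6]
orientation: [-1.559, -0.237, 0.243]
ft_force: [-0.3, 0.5, 1.2]
width: 87.8
```

Request:
{"fn": "jog_arm", "kwargs": {
  "steps": [
    {"dp":[0,0,0],"turn":[0,0,0],"claw":0},
    {"dp":[0,0,0],"turn":[0,0,0],"claw":0},
    {"dp":[0,0,0],"turn":[0,0,0],"claw":0},
    {"dp":[0,0,0],"turn":[0,0,0],"claw":0},
    {"dp":[0,0,0],"turn":[0,0,0],"claw":0},
    {"dp":[0,0,0],"turn":[0,0,0],"claw":0},
    {"dp":[0,0,0],"turn":[0,0,0],"claw":0},
    {"dp":[0,0,0],"turn":[0,0,0],"claw":0},
    {"dp":[0,0,0],"turn":[0,0,0],"claw":0},
    {"dp":[0,0,0],"turn":[0,0,0],"claw":0},
    {"dp":[0,0,0],"turn":[0,0,0],"claw":0}
  ]
}}

```text
t: 6.85
ee_pos: [469.7, 199.0, 117.5]
orientation: [-1.559, -0.237, 0.243]
ft_force: [-1.5, -0.3, -0.2]
width: 18.2
```

```bash
python3 - <<'E'
from h import *
o=st()
E
```

```text
t 6.85 p [469.7 199.  117.5] jaw yaw 17.52 down [-0.004 -0.003 -1.   ] F [-1.5 -0.3 -0.2] w 18.2 q6 [0.38 0.07]
```

Request:
{"fn": "jog_arm", "kwargs": {
  "steps": [
    {"dp":[0,0,0.15],"turn":[0,0,0],"claw":0},
    {"dp":[0,0,0.4],"turn":[0,0,0],"claw":0},
    {"dp":[0,0,0.8],"turn":[0,0,0],"claw":0},
    {"dp":[0,0,1],"turn":[0,0,0],"claw":0},
    {"dp":[0,0,1],"turn":[0,0,0],"claw":0}
  ]
}}

```text
t: 7.27
ee_pos: [471.8, 199.9, 200.8]
orientation: [-1.558, -0.241, 0.239]
ft_force: [-0.2, 0.3, -1.1]
width: 17.6
```

Request:
{"fn": "jog_arm", "kwargs": {
  "steps": [
    {"dp":[0,0,0.4],"turn":[0,0,0],"claw":0},
    {"dp":[0,0,0.8],"turn":[0,0,0],"claw":0},
    {"dp":[0,0,1],"turn":[0,0,0],"claw":0},
    {"dp":[0,0,1],"turn":[0,0,0],"claw":0}
  ]
}}

```text
t: 7.6
ee_pos: [473.3, 200.5, 283.1]
orientation: [-1.557, -0.245, 0.235]
ft_force: [0.5, 0.3, -1.8]
width: 17.7
```

```bash
python3 - <<'E'
from h import *
o=st();print(([499.4,-129.5]-o['ee_pos'][:2])/80)
d=grab('scene');save(d,'s2.png')
d=grab('wrist');save(d,'w4.png')
E
```

```text
t 7.6 p [473.3 200.5 283.1] jaw yaw 17.52 down [ 0.007  0.002 -1.   ] F [ 0.5  0.3 -1.8] w 17.7 q6 [0.38 0.07]
[ 0.32580227 -4.12445691]
```

View pics/s2.png

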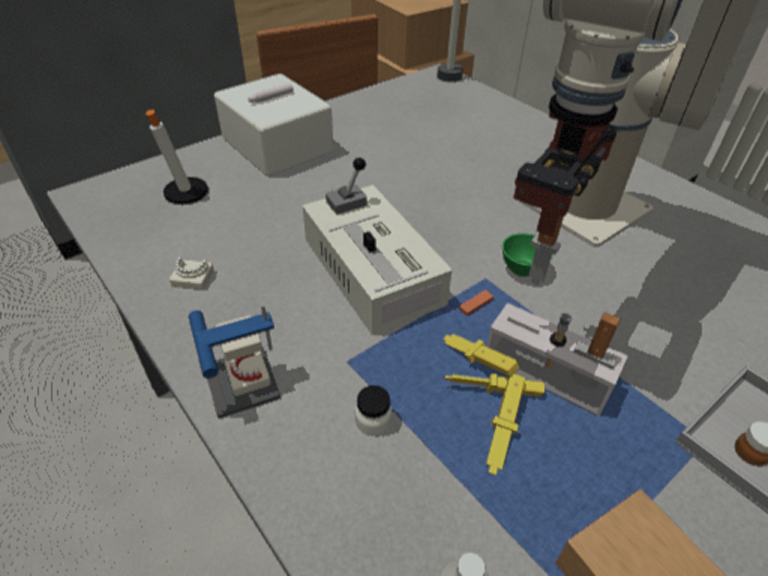

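View pics/w4.png

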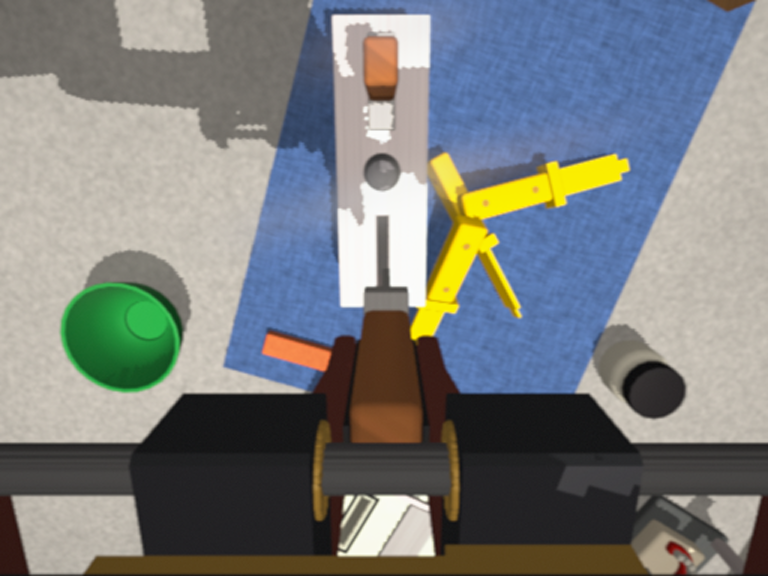

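The knife is held straight in the pads and clear of the stand. Now I carry it over to the narrow slot.

Request:
{"fn": "jog_arm", "kwargs": {
  "steps": [
    {"dp":[0.04,-0.4,0],"turn":[0,0,-0.019],"claw":0},
    {"dp":[0.08,-0.8,0],"turn":[0,0.002,-0.038],"claw":0},
    {"dp":[0.08,-1,0],"turn":[0,0.002,-0.038],"claw":0}
  ]
}}

```text
t: 7.95
ee_pos: [476.2, 117.3, 276.4]
orientation: [-1.567, -0.136, 0.153]
ft_force: [-0.2, 0.1, -1.5]
width: 18.3
```

Request:
{"fn": "jog_arm", "kwargs": {
  "steps": [
    {"dp":[0.04,-0.5,0],"turn":[0,0,-0.019],"claw":0},
    {"dp":[0.08,-1,0],"turn":[0,0,-0.038],"claw":0},
    {"dp":[0.08,-1,0],"turn":[0,0,-0.038],"claw":0}
  ]
}}

```text
t: 8.2
ee_pos: [481.3, 31.9, 273.4]
orientation: [-1.573, -0.032, 0.057]
ft_force: [0.4, 0.8, -2.4]
width: 17.7
```

Request:
{"fn": "jog_arm", "kwargs": {
  "steps": [
    {"dp":[0.04,-0.5,0],"turn":[0,0,-0.019],"claw":0},
    {"dp":[0.08,-1,0],"turn":[0,0,-0.038],"claw":0},
    {"dp":[0.08,-1,0],"turn":[0,0,-0.038],"claw":0}
  ]
}}

```text
t: 8.45
ee_pos: [486.7, -52.7, 270.8]
orientation: [-1.574, 0.069, -0.039]
ft_force: [0.6, -0.0, -1.9]
width: 17.8
```

Request:
{"fn": "jog_arm", "kwargs": {
  "steps": [
    {"dp":[0.04,-0.5,0],"turn":[0,0,-0.019],"claw":0},
    {"dp":[0.08,-1,0],"turn":[0,0,-0.038],"claw":0},
    {"dp":[0.08,-1,0],"turn":[0,0,-0.038],"claw":0},
    {"dp":[0.08,-1,0],"turn":[0,0,-0.038],"claw":0}
  ]
}}

```text
t: 8.78
ee_pos: [492.0, -133.8, 268.4]
orientation: [-1.567, 0.168, -0.132]
ft_force: [-0.1, -0.4, -2.0]
width: 17.6
```

```bash
python3 - <<'E'
from h import *
o=st();print(([499.4,-129.5]-o['ee_pos'][:2])/80)
d=grab('wrist');save(d,'w5.png')
E
```

```text
t 8.78 p [ 492.  -133.8  268.4] jaw yaw -10.95 down [-0.024  0.001 -1.   ] F [-0.1 -0.4 -2. ] w 17.6 q6 [-0.29 -0.09]
[0.09213462 0.05402851]
```

View pics/w5.png

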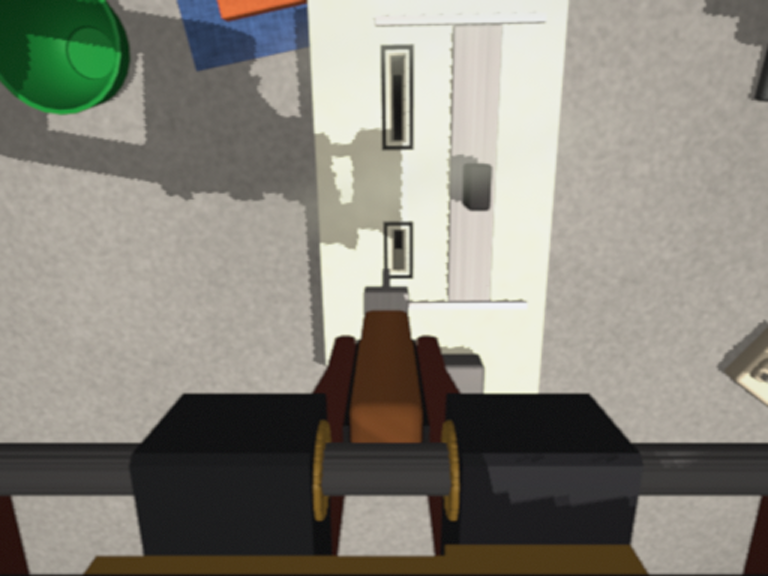

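Request:
{"fn": "jog_arm", "kwargs": {
  "steps": [
    {"dp":[0.09,0.05,-0.1],"turn":[0,-0.008,0.005],"claw":0},
    {"dp":[0.09,0.05,-0.1],"turn":[0,-0.008,0.005],"claw":0},
    {"dp":[0.09,0.05,-0.1],"turn":[0,-0.008,0.005],"claw":0}
  ]
}}

```text
t: 9.08
ee_pos: [498.2, -126.9, 259.6]
orientation: [-1.565, 0.136, -0.133]
ft_force: [0.2, 0.9, -0.9]
width: 18.1
```

```bash
cat > slots.py <<'E'
from h import *
import sys
def slots(d):
    v,u=np.mgrid[0:384,0:512]
    rr=np.stack([(u-d['cx'])/d['f'],(v-d['cy'])/d['f'],np.ones(u.shape)],-1)@d['W'][:3,:3].T;c=d['W'][:3,3]
    X=c+rr*((90-c[2])/rr[...,2])[...,None];Q=(X[...,:2]-DC)@RD
    g=cv2.cvtColor(d['img'],cv2.COLOR_RGB2GRAY);P=d['P'];out={}
    for s,h in ((90,26),(-10,14.5)):
        m=(abs(Q[...,0]+25)<15)&(abs(Q[...,1]-s)<h+12)&(P[...,2]<88.5)&(g<250)
        k,l,S,C=cv2.connectedComponentsWithStats(m.astype(np.uint8))
        if k<2: continue
        i=1+np.argmax(S[1:,4]);mm=l==i
        r=cv2.minAreaRect(X[mm][:,:2].astype(np.float32));print('slot',s,mm.sum(),Q[mm].min(0).round(1),Q[mm].max(0).round(1),np.round(r[0],1),np.round(r[1],1),round(r[2],1),'zmin',np.nanmin(P[mm][:,2]))
if __name__=='__main__':
    o=st();d=grab('wrist');save(d,sys.argv[1]);slots(d)
    # held tool in tool frame
    M=R.from_rotvec(o['orientation']).as_matrix();T=(d['P']-o['ee_pos'])@M
    with np.errstate(invalid='ignore'):
      for a,b in ((-55,-45),(-40,-20),(-15,5),(15,21),(22.5,32),(33,60)):
        m=(abs(T[...,0])<16)&(abs(T[...,2])<45)&(T[...,1]>a)&(T[...,1]<b)
        if m.sum()>5: 
            q=T[m];print('tool y',a,b,m.sum(),'x',np.percentile(q[:,0],[1,50,99]).round(1),'z',np.percentile(q[:,2],[1,50,99]).round(1))
E
python3 slots.py w6.png
```

```text
t 9.08 p [ 498.2 -126.9  259.6] jaw yaw -9.82 down [-0.001  0.002 -1.   ] F [ 0.2  0.9 -0.9] w 18.1 q6 [-0.27 -0.1 ]
slot 90 606 [-33.3  63.2] [-20.7 117.2] [514.8 -30.5] [54.1 12.1] 81.9 zmin 8.35039960544242
slot -10 179 [-32.3 -24.7] [-21.8   5. ] [ 497.5 -129. ] [29.7 10.4] 80.0 zmin 7.460707157502725
tool y -55 -45 1468 x [-15.3  -0.8  13.6] z [ 3.3 11.  13.9]
tool y -40 -20 1409 x [-15.8   0.1  15.7] z [ 8.7 12.4 13.8]
tool y -15 5 779 x [-15.6  -0.1  15.6] z [ 8.6 12.9 13.8]
tool y 15 21 72 x [-9.8 -0.6  7.7] z [10.6 13.3 14.8]
tool y 22.5 32 312 x [-9.4 -0.6  7.8] z [11.8 18.1 20.3]
tool y 33 60 9 x [-2.6 -1.2  0.9] z [12.7 13.1 13.3]
```

View pics/w6.png

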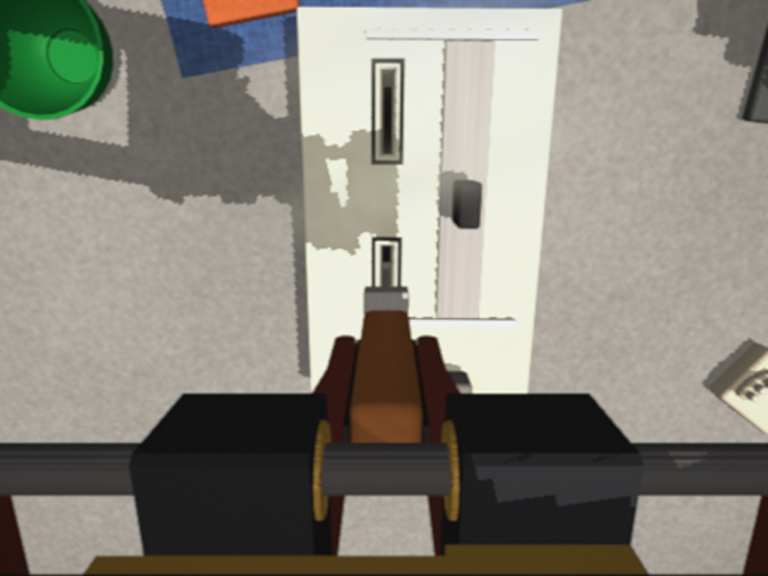

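The wrist view shows both slots and the held shoulder. Relative to the tool, the narrow slot is at (-0.2, -3.9) mm. I'll shift by that and lower to just above the mouth.

Request:
{"fn": "jog_arm", "kwargs": {
  "steps": [
    {"dp":[0,-0.05,-0.2],"turn":[0,0,-0.001],"claw":0},
    {"dp":[0,-0.05,-0.5],"turn":[0,0,-0.001],"claw":0},
    {"dp":[0,-0.05,-0.7],"turn":[0,0,-0.001],"claw":0},
    {"dp":[0,-0.05,-0.75],"turn":[0,0,-0.001],"claw":0},
    {"dp":[0,-0.05,-0.75],"turn":[0,0,-0.001],"claw":0}
  ]
}}

```text
t: 9.55
ee_pos: [497.9, -130.5, 199.4]
orientation: [-1.565, 0.139, -0.134]
ft_force: [-0.3, 0.2, -0.8]
width: 18.2
```

```bash
python3 slots.py w7.png; python3 - <<'E'
from h import *
d=grab('scene');cv2.imwrite('pics/s3c.png',cv2.resize(d['img'][80:220,190:330,::-1],None,fx=4,fy=4,interpolation=cv2.INTER_CUBIC))
E
```

```text
t 9.55 p [ 497.9 -130.5  199.4] jaw yaw -9.97 down [-0.003  0.002 -1.   ] F [-0.3  0.2 -0.8] w 18.2 q6 [-0.28 -0.11]
slot 90 892 [-33.4  62.1] [-21.1 116.5] [514.6 -31.3] [54.3 12.1] 79.1 zmin 8.303155156335038
slot -10 141 [-32.9 -12.2] [-22.7   4.4] [ 497.7 -122.9] [16.6 10.2] 80.0 zmin 10.579416970970783
tool y -55 -45 1493 x [-15.3  -0.8  13.6] z [ 3.2 11.  13.8]
tool y -40 -20 1391 x [-15.7   0.1  15.7] z [ 8.5 12.3 13.8]
tool y -15 5 783 x [-15.6  -0.2  15.5] z [ 8.7 12.9 13.8]
tool y 15 21 72 x [-9.8 -1.1  7.7] z [10.5 13.3 14.2]
tool y 22.5 32 329 x [-9.5 -1.1  7.8] z [11.8 18.  20.2]
tool y 33 60 7 x [-2.5 -1.2  0.9] z [12.6 13.1 13.2]
```

View pics/w7.png

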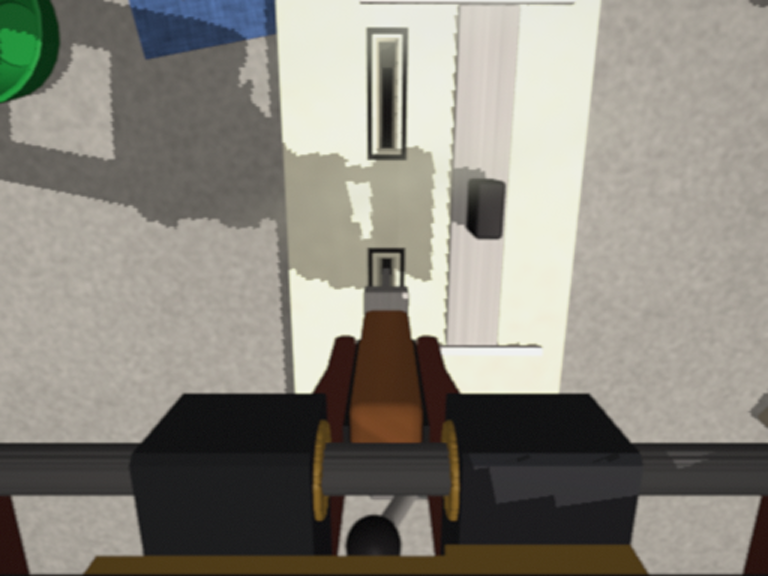

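View pics/s3c.png

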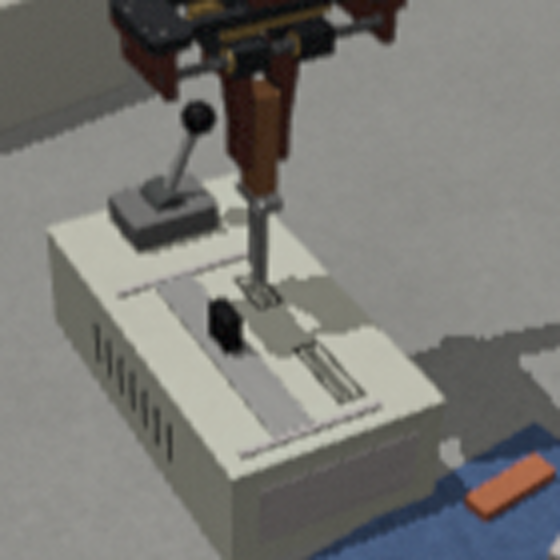

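Request:
{"fn": "jog_arm", "kwargs": {
  "steps": [
    {"dp":[0,-0.012,0],"turn":[0,0,0],"claw":0},
    {"dp":[0,-0.012,-0.08],"turn":[0,0,0],"claw":0},
    {"dp":[0,-0.012,-0.16],"turn":[0,0,0],"claw":0},
    {"dp":[0,-0.012,-0.24],"turn":[0,0,0],"claw":0},
    {"dp":[0,-0.012,-0.32],"turn":[0,0,0],"claw":0},
    {"dp":[0,-0.012,-0.32],"turn":[0,0,0],"claw":0}
  ]
}}

```text
t: 10.15
ee_pos: [498.1, -131.7, 173.8]
orientation: [-1.565, 0.139, -0.135]
ft_force: [-0.4, -0.2, -1.6]
width: 18.0
```

Request:
{"fn": "jog_arm", "kwargs": {
  "steps": [
    {"dp":[0,0,-0.1],"turn":[0,0,0],"claw":0},
    {"dp":[0,0,-0.2],"turn":[0,0,0],"claw":0},
    {"dp":[0,0,-0.3],"turn":[0,0,0],"claw":0},
    {"dp":[0,0,-0.4],"turn":[0,0,0],"claw":0},
    {"dp":[0,0,-0.5],"turn":[0,0,0],"claw":0},
    {"dp":[0,0,-0.58],"turn":[0,0,0],"claw":0},
    {"dp":[0,0,-0.58],"turn":[0,0,0],"claw":0}
  ]
}}

```text
t: 10.73
ee_pos: [497.2, -131.5, 125.8]
orientation: [-1.564, 0.141, -0.133]
ft_force: [0.4, -0.4, -1.7]
width: 18.1
```

Request:
{"fn": "jog_arm", "kwargs": {
  "steps": [
    {"dp":[0,0,-0.02],"turn":[0,0,0],"claw":0},
    {"dp":[0,0,-0.04],"turn":[0,0,0],"claw":0},
    {"dp":[0,0,-0.04],"turn":[0,0,0],"claw":0}
  ]
}}

```text
t: 10.98
ee_pos: [497.3, -131.5, 122.7]
orientation: [-1.564, 0.14, -0.133]
ft_force: [0.0, -0.4, -1.4]
width: 17.7
```

```bash
python3 slots.py w8.png
```

```text
t 10.98 p [ 497.3 -131.5  122.7] jaw yaw -9.99 down [-0.004  0.002 -1.   ] F [ 0.  -0.4 -1.4] w 17.7 q6 [-0.28 -0.11]
slot 90 1686 [-33.2  62.9] [-21.6 111.8] [514.2 -33.2] [48.9 11.5] 79.6 zmin 7.721250268522567
slot -10 2 [-11.9   1.7] [-11.3   1.7] [ 514.7 -120.3] [0.6 0. ] 170.1 zmin 87.9054009519181
tool y -55 -45 1463 x [-15.2  -0.8  13.7] z [ 3.3 11.  13.8]
tool y -40 -20 1407 x [-15.6   0.2  15.7] z [ 8.7 12.5 13.9]
tool y -15 5 783 x [-15.7  -0.1  15.5] z [ 8.6 12.8 13.9]
tool y 15 21 73 x [-9.7 -1.1  7.7] z [10.7 13.3 13.9]
tool y 22.5 32 561 x [-15.1   0.7  15.4] z [-0.6 19.7 43.9]
tool y 33 60 1184 x [-15.7  -1.1  15.8] z [-1.5 30.2 44.9]
```

View pics/w8.png

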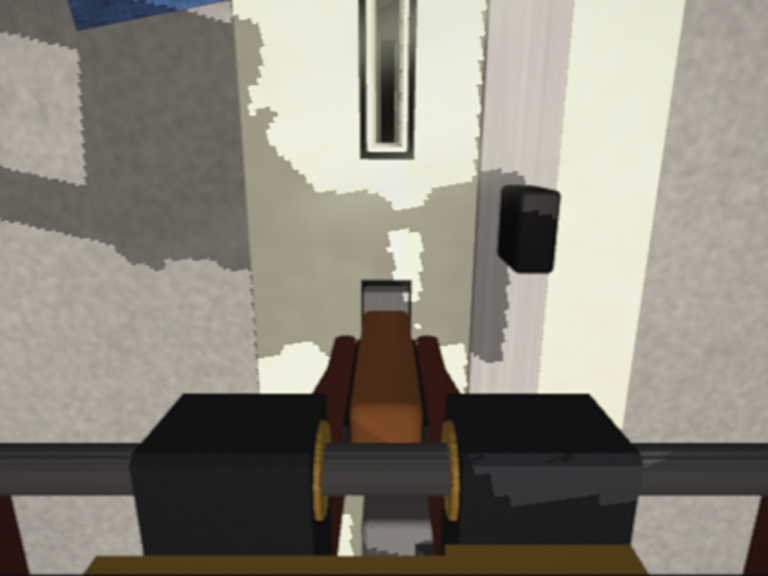

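Request:
{"fn": "jog_arm", "kwargs": {
  "steps": [
    {"dp":[0,0,-0.015],"turn":[0,0,0],"claw":0},
    {"dp":[0,0,-0.03],"turn":[0,0,0],"claw":0},
    {"dp":[0,0,-0.03],"turn":[0,0,0],"claw":0}
  ]
}}

```text
t: 11.28
ee_pos: [497.7, -131.6, 122.3]
orientation: [-1.565, 0.14, -0.134]
ft_force: [-6.8, 1.5, 19.5]
width: 17.7
```

Request:
{"fn": "jog_arm", "kwargs": {
  "steps": [
    {"dp":[0,0,0.003],"turn":[0,0,0],"claw":0.25},
    {"dp":[0,0,0.003],"turn":[0,0,0],"claw":0.4},
    {"dp":[0,0,0.003],"turn":[0,0,0],"claw":0.6},
    {"dp":[0,0,0.003],"turn":[0,0,0],"claw":0.6},
    {"dp":[0,0,0.003],"turn":[0,0,0],"claw":0.6}
  ]
}}

```text
t: 11.7
ee_pos: [497.6, -131.6, 122.4]
orientation: [-1.565, 0.14, -0.134]
ft_force: [0.1, -0.0, -0.0]
width: 45.4
```

Request:
{"fn": "jog_arm", "kwargs": {
  "steps": [
    {"dp":[0,0,0.2],"turn":[0,0,0],"claw":0.6},
    {"dp":[0,0,0.6],"turn":[0,0,0],"claw":0.6},
    {"dp":[0,0,1],"turn":[0,0,0],"claw":0.6},
    {"dp":[0,0,1],"turn":[0,0,0],"claw":1}
  ]
}}

```text
t: 12.03
ee_pos: [500.8, -132.5, 207.5]
orientation: [-1.566, 0.133, -0.14]
ft_force: [0.5, 0.8, 0.7]
width: 56.4
```

```bash
python3 - <<'E'
from h import *
st()
for n in ['scene']:
    d=grab(n);save(d,'s4.png');P=d['P']
    s=dis(-25,-10)
    with np.errstate(invalid='ignore'):
      m=(P[...,2]>170)&(P[...,2]<190)&(np.hypot(P[...,0]-s[0],P[...,1]-s[1])<25)
      print(m.sum(),P[m].mean(0),np.nanmax(P[m][:,2]) if m.any() else '')
E
```

```text
t 12.03 p [ 500.8 -132.5  207.5] jaw yaw -9.99 down [ 0.004 -0.    -1.   ] F [0.5 0.8 0.7] w 56.4 q6 [-0.28 -0.11]
51 [ 502.44157432 -125.26602413  176.31512527] 180.2899164362252
```

View pics/s4.png

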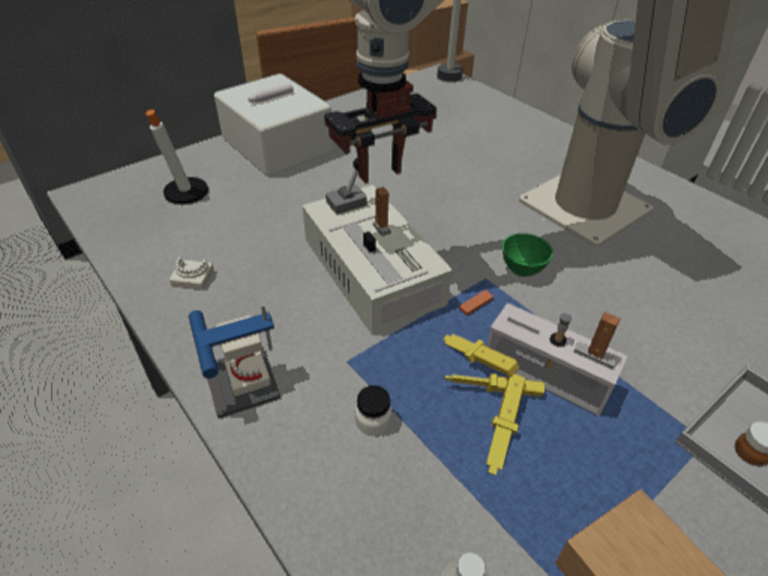

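The knife's shoulder is seated and its top sits near 178. Next is the spatula.

Request:
{"fn": "jog_arm", "kwargs": {
  "steps": [
    {"dp":[-0.07,0.4,0.15],"turn":[0,0,0.013],"claw":1},
    {"dp":[-0.14,0.92,0.3],"turn":[0,0,0.026],"claw":1},
    {"dp":[-0.14,0.92,0.3],"turn":[0,0,0.026],"claw":1}
  ]
}}

```text
t: 12.33
ee_pos: [487.6, -54.7, 229.5]
orientation: [-1.567, 0.068, -0.071]
ft_force: [-1.0, 0.0, -0.7]
width: 79.9
```

Request:
{"fn": "jog_arm", "kwargs": {
  "steps": [
    {"dp":[-0.07,0.45,0],"turn":[0,0,0.013],"claw":1},
    {"dp":[-0.14,0.92,0],"turn":[0,0,0.026],"claw":1},
    {"dp":[-0.14,0.92,0],"turn":[0,0,0.026],"claw":1}
  ]
}}

```text
t: 12.58
ee_pos: [474.5, 23.0, 228.1]
orientation: [-1.567, 0.002, -0.001]
ft_force: [-0.3, -0.5, -0.7]
width: 88.0
```

Request:
{"fn": "jog_arm", "kwargs": {
  "steps": [
    {"dp":[-0.07,0.45,0],"turn":[0,0,0.013],"claw":1},
    {"dp":[-0.14,0.92,0],"turn":[0,0,0.026],"claw":1},
    {"dp":[-0.14,0.92,0],"turn":[0,0,0.026],"claw":1}
  ]
}}

```text
t: 12.83
ee_pos: [462.0, 100.4, 226.8]
orientation: [-1.565, -0.064, 0.069]
ft_force: [0.6, -1.0, 0.5]
width: 87.9
```

Request:
{"fn": "jog_arm", "kwargs": {
  "steps": [
    {"dp":[-0.07,0.45,0],"turn":[0,0,0.013],"claw":1},
    {"dp":[-0.14,0.92,0],"turn":[0,0,0.026],"claw":1},
    {"dp":[-0.14,0.92,0],"turn":[0,0,0.026],"claw":1}
  ]
}}

```text
t: 13.08
ee_pos: [450.1, 177.7, 225.8]
orientation: [-1.561, -0.131, 0.138]
ft_force: [0.3, -0.1, 0.8]
width: 87.7
```

Request:
{"fn": "jog_arm", "kwargs": {
  "steps": [
    {"dp":[-0.07,0.45,0],"turn":[0,0,0.013],"claw":1},
    {"dp":[-0.14,0.92,0],"turn":[0,0,0.026],"claw":1},
    {"dp":[-0.14,0.92,0],"turn":[0,0,0.026],"claw":1},
    {"dp":[-0.14,0.92,0],"turn":[0,0,0.026],"claw":1}
  ]
}}

```text
t: 13.42
ee_pos: [438.5, 251.6, 224.6]
orientation: [-1.557, -0.195, 0.205]
ft_force: [0.8, -0.1, 0.2]
width: 88.1
```

```bash
python3 - <<'E'
from h import *
o=st();d=grab('wrist');save(d,'w9.png');P=d['P']
with np.errstate(invalid='ignore'):
  for c in [(435.3,310.7)]:
      m=(P[...,2]>165)&(P[...,2]<180)&(np.hypot(P[...,0]-c[0],P[...,1]-c[1])<25)
      if m.sum()>20:
        r=cv2.minAreaRect(P[m][:,:2].astype(np.float32));print(m.sum(),r,P[m][:,2].mean())
print((np.array([435.3,310.9,200])-o['ee_pos'])/80)
E
```

```text
t 13.42 p [438.5 251.6 224.6] jaw yaw 14.62 down [-0.007  0.003 -1.   ] F [ 0.8 -0.1  0.2] w 88.1 q6 [0.49 0.23]
1012 ((433.57672119140625, 311.3017883300781), (17.658987045288086, 23.79591941833496), 15.948121070861816) 172.4185633064736
[-0.04027292  0.74106425 -0.30798818]
```

View pics/w9.png

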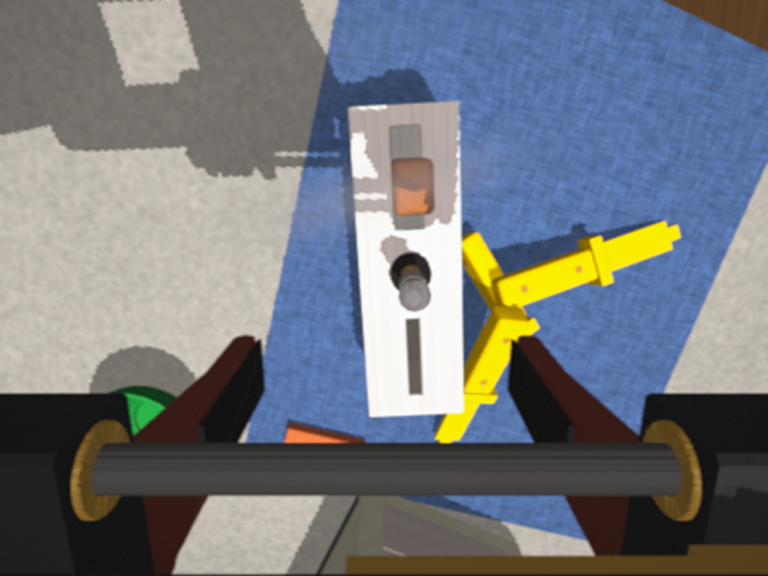

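Request:
{"fn": "jog_arm", "kwargs": {
  "steps": [
    {"dp":[-0.02,0.35,-0.1],"turn":[0,0,0.007],"claw":1},
    {"dp":[-0.046,0.745,-0.25],"turn":[-0.001,-0.002,0.014],"claw":1},
    {"dp":[-0.046,0.745,-0.3],"turn":[-0.001,-0.002,0.014],"claw":1},
    {"dp":[-0.046,0.745,-0.3],"turn":[-0.001,-0.002,0.014],"claw":1},
    {"dp":[-0.046,0.745,-0.3],"turn":[-0.001,-0.002,0.014],"claw":1}
  ]
}}

```text
t: 13.88
ee_pos: [434.8, 308.4, 200.1]
orientation: [-1.56, -0.231, 0.234]
ft_force: [0.8, -1.1, -0.1]
width: 87.7
```

```bash
python3 - <<'E'
from h import *
o=st();print((np.array([434.8,311.2,118])-o['ee_pos'])/80)
E
```

```text
t 13.88 p [434.8 308.4 200.1] jaw yaw 16.96 down [-0.002 -0.002 -1.   ] F [ 0.8 -1.1 -0.1] w 87.7 q6 [0.59 0.3 ]
[-4.65247835e-04  3.51632592e-02 -1.02627197e+00]
```

Request:
{"fn": "jog_arm", "kwargs": {
  "steps": [
    {"dp":[0,0.035,-0.3],"turn":[0,0,0.002],"claw":1},
    {"dp":[0,0.035,-0.7],"turn":[0,0,0.002],"claw":1},
    {"dp":[0,0.035,-0.98],"turn":[0,0,0.002],"claw":1},
    {"dp":[0,0.035,-1],"turn":[0,0,0.002],"claw":1},
    {"dp":[0,0.035,-1],"turn":[0,0,0.002],"claw":0.7}
  ]
}}

```text
t: 14.3
ee_pos: [434.6, 309.4, 119.7]
orientation: [-1.56, -0.232, 0.24]
ft_force: [0.2, 0.0, 0.6]
width: 83.8
```

Request:
{"fn": "jog_arm", "kwargs": {
  "steps": [
    {"dp":[0,0,0],"turn":[0,0,0],"claw":0},
    {"dp":[0,0,0],"turn":[0,0,0],"claw":0},
    {"dp":[0,0,0],"turn":[0,0,0],"claw":0},
    {"dp":[0,0,0],"turn":[0,0,0],"claw":0},
    {"dp":[0,0,0],"turn":[0,0,0],"claw":0},
    {"dp":[0,0,0],"turn":[0,0,0],"claw":0},
    {"dp":[0,0,0],"turn":[0,0,0],"claw":0},
    {"dp":[0,0,0],"turn":[0,0,0],"claw":0},
    {"dp":[0,0,0],"turn":[0,0,0],"claw":0},
    {"dp":[0,0,0],"turn":[0,0,0],"claw":0}
  ]
}}

```text
t: 15.13
ee_pos: [434.6, 309.5, 119.7]
orientation: [-1.56, -0.232, 0.24]
ft_force: [1.0, 0.7, -0.0]
width: 18.0
```

```bash
python3 - <<'E'
from h import *
o=st()
E
```

```text
t 15.13 p [434.6 309.5 119.7] jaw yaw 17.22 down [-0.004 -0.003 -1.   ] F [ 1.   0.7 -0. ] w 18.0 q6 [0.6 0.3]
```

Request:
{"fn": "jog_arm", "kwargs": {
  "steps": [
    {"dp":[0,0,0.15],"turn":[0,0,0],"claw":0},
    {"dp":[0,0,0.4],"turn":[0,0,0],"claw":0},
    {"dp":[0,0,0.8],"turn":[0,0,0],"claw":0},
    {"dp":[0,0,1],"turn":[0,0,0],"claw":0},
    {"dp":[0,0,1],"turn":[0,0,0],"claw":0}
  ]
}}

```text
t: 15.55
ee_pos: [436.5, 310.8, 203.0]
orientation: [-1.558, -0.237, 0.235]
ft_force: [0.7, 0.2, -1.2]
width: 17.7
```

Request:
{"fn": "jog_arm", "kwargs": {
  "steps": [
    {"dp":[0,0,0.4],"turn":[0,0,0],"claw":0},
    {"dp":[0,0,0.8],"turn":[0,0,0],"claw":0},
    {"dp":[0,0,1],"turn":[0,0,0],"claw":0},
    {"dp":[0,0,1],"turn":[0,0,0],"claw":0}
  ]
}}

```text
t: 15.88
ee_pos: [437.8, 311.7, 285.4]
orientation: [-1.555, -0.24, 0.231]
ft_force: [0.6, -0.1, -0.5]
width: 17.6
```

Request:
{"fn": "jog_arm", "kwargs": {
  "steps": [
    {"dp":[0.1,-0.4,0],"turn":[0,0,-0.019],"claw":0},
    {"dp":[0.22,-0.8,0],"turn":[0,0.001,-0.038],"claw":0},
    {"dp":[0.23,-1,0],"turn":[0,0.001,-0.038],"claw":0}
  ]
}}

```text
t: 16.13
ee_pos: [455.9, 229.2, 282.8]
orientation: [-1.566, -0.14, 0.14]
ft_force: [0.5, -0.5, -1.1]
width: 17.6
```

Request:
{"fn": "jog_arm", "kwargs": {
  "steps": [
    {"dp":[0.12,-0.5,0],"turn":[0,0,-0.019],"claw":0},
    {"dp":[0.23,-1,0],"turn":[0,0.001,-0.038],"claw":0},
    {"dp":[0.23,-1,0],"turn":[0,0.001,-0.038],"claw":0}
  ]
}}

```text
t: 16.38
ee_pos: [473.8, 143.6, 279.9]
orientation: [-1.573, -0.035, 0.047]
ft_force: [0.7, 0.8, -0.6]
width: 17.8
```

Request:
{"fn": "jog_arm", "kwargs": {
  "steps": [
    {"dp":[0.12,-0.5,0],"turn":[0,0,-0.019],"claw":0},
    {"dp":[0.23,-1,0],"turn":[0,0.001,-0.038],"claw":0},
    {"dp":[0.23,-1,0],"turn":[0,0.001,-0.038],"claw":0}
  ]
}}

```text
t: 16.63
ee_pos: [491.9, 59.0, 277.3]
orientation: [-1.574, 0.069, -0.047]
ft_force: [-0.3, -0.3, -1.2]
width: 17.9
```

```bash
python3 - <<'E'
from h import *
o=st();print((np.array([515.5,-33,250])-o['ee_pos'])/80)
E
```

```text
t 16.63 p [491.9  59.  277.3] jaw yaw -4.21 down [-0.014 -0.004 -1.   ] F [-0.3 -0.3 -1.2] w 17.9 q6 [0.1  0.17]
[ 0.29443263 -1.14947624 -0.34086429]
```

Request:
{"fn": "jog_arm", "kwargs": {
  "steps": [
    {"dp":[0.12,-0.45,0],"turn":[0,-0.002,-0.016],"claw":0},
    {"dp":[0.25,-0.95,0],"turn":[0.001,-0.0045,-0.032],"claw":0},
    {"dp":[0.25,-1,-0.1],"turn":[0.001,-0.0045,-0.032],"claw":0},
    {"dp":[0.25,-1,-0.1],"turn":[0.001,-0.0045,-0.032],"claw":0}
  ]
}}

```text
t: 16.97
ee_pos: [510.5, -22.5, 266.1]
orientation: [-1.566, 0.143, -0.135]
ft_force: [-0.2, 0.1, -2.8]
width: 17.7
```

```bash
python3 slots.py w10.png;python3 - <<'E'
from h import *
o=st();print((np.array([515.5,-33,250])-o['ee_pos'])/80)
E
```

```text
t 16.97 p [510.5 -22.5 266.1] jaw yaw -10.14 down [-0.005  0.    -1.   ] F [-0.2  0.1 -2.8] w 17.7 q6 [-0.07  0.11]
slot 90 139 [-32.8  99.8] [-22.3 115.7] [517.6 -13.1] [15.9 10.5] 79.9 zmin 9.122584810964781
tool y -55 -45 2140 x [-15.1  -0.8  13.4] z [ 2.1 10.2 13.8]
tool y -40 -20 1392 x [-15.7   0.1  15.6] z [ 8.7 12.3 13.9]
tool y -15 5 778 x [-15.7  -0.1  15.6] z [ 8.6 12.9 14. ]
tool y 15 21 93 x [-9.3 -0.6  7.7] z [11.  13.5 14. ]
tool y 22.5 32 1025 x [-9.5 -0.6  7.8] z [12.4 22.7 31.8]
tool y 33 60 18 x [-9.   1.6  7.9] z [31.  31.4 31.6]
t 17.02 p [510.4 -21.2 266.7] jaw yaw -10.05 down [-0.005  0.001 -1.   ] F [ 0.2 -0.4 -0.6] w 17.9 q6 [-0.07  0.11]
[ 0.06370189 -0.14716006 -0.20892929]
```

View pics/w10.png

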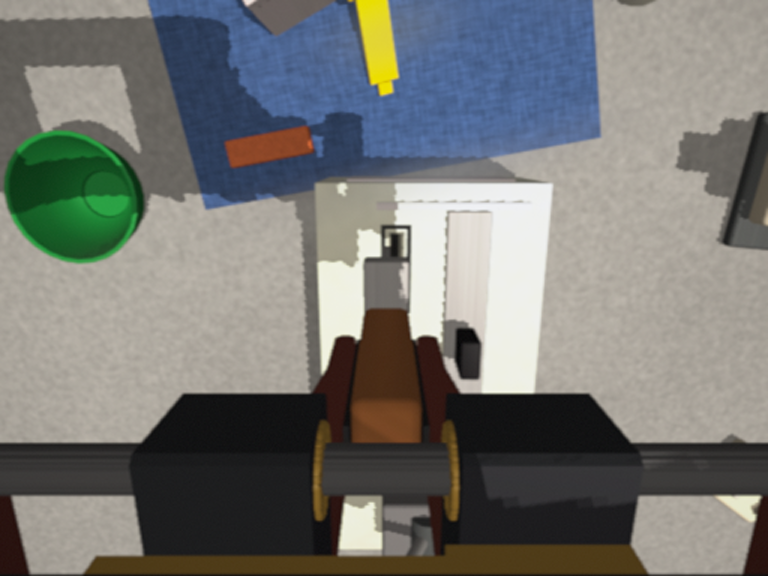

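Request:
{"fn": "jog_arm", "kwargs": {
  "steps": [
    {"dp":[0.059,-0.149,-0.1],"turn":[0,-0.0015,0],"claw":0},
    {"dp":[0.059,-0.149,-0.4],"turn":[0,-0.0015,0],"claw":0},
    {"dp":[0.059,-0.149,-0.7],"turn":[0,-0.0015,0],"claw":0},
    {"dp":[0.059,-0.149,-0.77],"turn":[0,-0.0015,0],"claw":0},
    {"dp":[0.059,-0.149,-0.77],"turn":[0,-0.0015,0],"claw":0}
  ]
}}

```text
t: 17.43
ee_pos: [513.5, -32.2, 202.9]
orientation: [-1.566, 0.14, -0.132]
ft_force: [-0.8, 0.0, -1.5]
width: 18.1
```

```bash
python3 slots.py w11.png; python3 - <<'E'
from h import *
d=grab('scene');cv2.imwrite('pics/s5c.png',cv2.resize(d['img'][80:220,190:330,::-1],None,fx=4,fy=4,interpolation=cv2.INTER_CUBIC))
E
```

```text
t 17.43 p [513.5 -32.2 202.9] jaw yaw -9.95 down [-0.005  0.001 -1.   ] F [-0.8  0.  -1.5] w 18.1 q6 [-0.09  0.09]
slot 90 122 [-32.6 104. ] [-22.4 116.1] [518.1 -10.8] [12.  10.2] 80.1 zmin 8.51782311917134
tool y -55 -45 2135 x [-15.   -0.8  13.4] z [ 2.1 10.2 13.7]
tool y -40 -20 1403 x [-15.7   0.1  15.7] z [ 8.6 12.3 13.9]
tool y -15 5 778 x [-15.7  -0.1  15.6] z [ 8.7 12.9 13.9]
tool y 15 21 90 x [-9.4 -0.6  7.7] z [10.7 13.5 13.9]
tool y 22.5 32 1020 x [-9.5 -1.1  7.8] z [12.3 22.8 31.8]
tool y 33 60 10 x [-7.7  2.8  7.9] z [31.  31.5 31.6]
```

View pics/s5c.png

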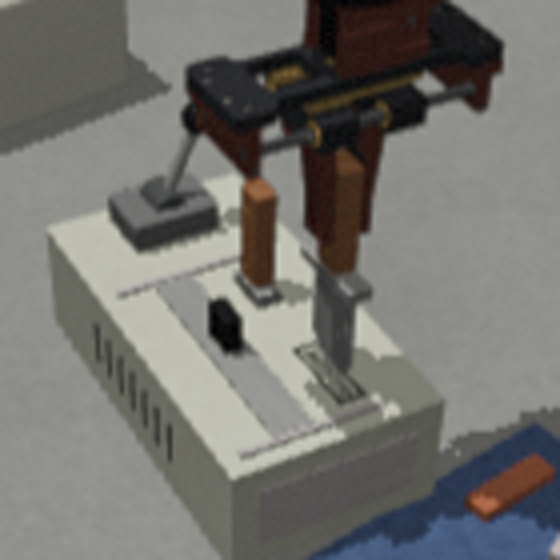

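View pics/w11.png

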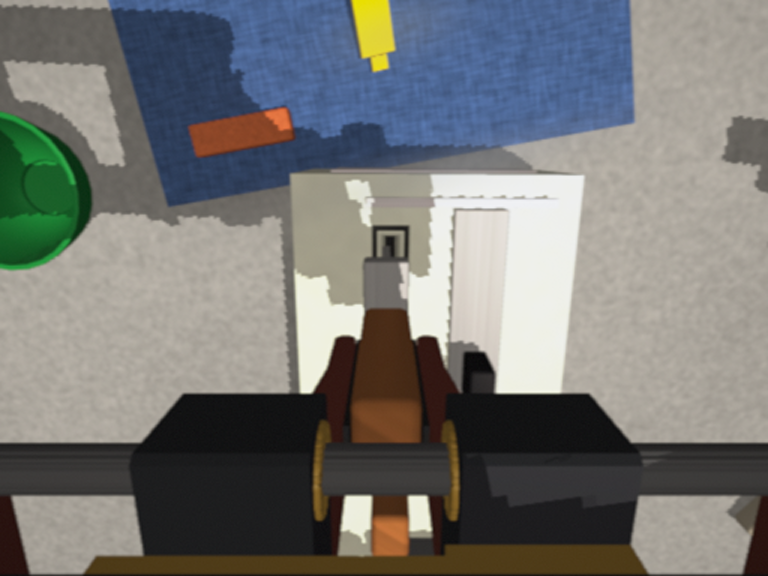

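Request:
{"fn": "jog_arm", "kwargs": {
  "steps": [
    {"dp":[0.02,-0.012,0],"turn":[0,-0.001,0],"claw":0},
    {"dp":[0.02,-0.012,-0.06],"turn":[0,-0.001,0],"claw":0},
    {"dp":[0.02,-0.012,-0.12],"turn":[0,-0.001,0],"claw":0},
    {"dp":[0.02,-0.012,-0.2],"turn":[0,-0.001,0],"claw":0},
    {"dp":[0.02,-0.012,-0.28],"turn":[0,-0.001,0],"claw":0},
    {"dp":[0.02,-0.012,-0.34],"turn":[0,-0.001,0],"claw":0},
    {"dp":[0.02,-0.012,-0.34],"turn":[0,-0.001,0],"claw":0}
  ]
}}

```text
t: 18.12
ee_pos: [516.2, -33.5, 176.8]
orientation: [-1.565, 0.136, -0.137]
ft_force: [0.3, -0.0, -2.1]
width: 17.8
```

Request:
{"fn": "jog_arm", "kwargs": {
  "steps": [
    {"dp":[-0.005,0,-0.1],"turn":[0,0.0005,0],"claw":0},
    {"dp":[-0.01,0,-0.2],"turn":[0,0.0005,0],"claw":0},
    {"dp":[-0.01,0,-0.3],"turn":[0,0.0005,0],"claw":0},
    {"dp":[-0.01,0,-0.4],"turn":[0,0.0005,0],"claw":0},
    {"dp":[-0.01,0,-0.5],"turn":[0,0.0005,0],"claw":0},
    {"dp":[-0.01,0,-0.6],"turn":[0,0.0005,0],"claw":0},
    {"dp":[-0.01,0,-0.6],"turn":[0,0.0005,0],"claw":0}
  ]
}}

```text
t: 18.7
ee_pos: [514.3, -33.4, 127.0]
orientation: [-1.566, 0.139, -0.134]
ft_force: [-0.6, 1.1, -1.1]
width: 17.7
```

Request:
{"fn": "jog_arm", "kwargs": {
  "steps": [
    {"dp":[0,0,-0.02],"turn":[0,0,0],"claw":0},
    {"dp":[0,0,-0.035],"turn":[0,0,0],"claw":0},
    {"dp":[0,0,-0.035],"turn":[0,0,0],"claw":0}
  ]
}}

```text
t: 18.95
ee_pos: [514.4, -33.4, 124.7]
orientation: [-1.566, 0.139, -0.134]
ft_force: [-0.9, 1.0, 0.8]
width: 17.9
```

Request:
{"fn": "jog_arm", "kwargs": {
  "steps": [
    {"dp":[0,0,-0.012],"turn":[0,0,0],"claw":0},
    {"dp":[0,0,-0.022],"turn":[0,0,0],"claw":0},
    {"dp":[0,0,-0.022],"turn":[0,0,0],"claw":0}
  ]
}}

```text
t: 19.2
ee_pos: [514.5, -33.2, 124.5]
orientation: [-1.565, 0.139, -0.134]
ft_force: [-6.0, 2.2, 16.2]
width: 17.8
```

Seated: 16 N of contact at the expected height. I release and rise.

Request:
{"fn": "jog_arm", "kwargs": {
  "steps": [
    {"dp":[0,0,0.003],"turn":[0,0,0],"claw":0.25},
    {"dp":[0,0,0.003],"turn":[0,0,0],"claw":0.4},
    {"dp":[0,0,0.003],"turn":[0,0,0],"claw":0.6},
    {"dp":[0,0,0.003],"turn":[0,0,0],"claw":0.6},
    {"dp":[0,0,0.003],"turn":[0,0,0],"claw":0.6}
  ]
}}

```text
t: 19.62
ee_pos: [514.5, -33.2, 124.6]
orientation: [-1.565, 0.139, -0.134]
ft_force: [-0.0, 0.2, 0.8]
width: 45.1
```

Request:
{"fn": "jog_arm", "kwargs": {
  "steps": [
    {"dp":[0,0,0.2],"turn":[0,0,0],"claw":0.6},
    {"dp":[0,0,0.6],"turn":[0,0,0],"claw":0.6},
    {"dp":[0,0,1],"turn":[0,0,0],"claw":0.6},
    {"dp":[0,0,1],"turn":[0,0,0],"claw":0},
    {"dp":[0,0,1],"turn":[0,0,0],"claw":0}
  ]
}}

```text
t: 20.03
ee_pos: [515.7, -33.3, 206.1]
orientation: [-1.565, 0.136, -0.137]
ft_force: [0.2, 0.8, -0.2]
width: 42.9
```

```bash
python3 - <<'E'
from h import *
st()
d=grab('scene');save(d,'s6.png');P=d['P'];hsv=cv2.cvtColor(d['img'],cv2.COLOR_RGB2HSV)
Q=(P[...,:2]-DC)@RD
with np.errstate(invalid='ignore'):
    for s in (90,-10):
      m=(P[...,2]>165)&(P[...,2]<190)&(np.hypot(Q[...,0]+25,Q[...,1]-s)<22)
      r=cv2.minAreaRect(Q[m].astype(np.float32));print(s,m.sum(),r,P[m][:,2].max())
      m=(P[...,2]>98)&(P[...,2]<103)&(np.hypot(Q[...,0]+25,Q[...,1]-s)<35)
      print(P[m][:,2].mean(),Q[m].min(0),Q[m].max(0))
    m=(hsv[...,2]<70)&(P[...,2]>140)&(P[...,2]<190)&(abs(Q[...,1]+112)<25)&(abs(Q[...,0])<60)
    print('ball',m.sum(),Q[m].mean(0),P[m].mean(0),Q[m].min(0),Q[m].max(0))
E
```

```text
t 20.03 p [515.7 -33.3 206.1] jaw yaw -9.98 down [ 0.001  0.001 -1.   ] F [ 0.2  0.8 -0.2] w 42.9 q6 [-0.09  0.09]
90 78 ((-25.10155487060547, 91.1593017578125), (19.316482543945312, 26.140182495117188), 10.011013984680176) 180.6269725560311
100.21911554598937 [-34.57031358  61.87245645] [-16.0106913  122.12504733]
-10 64 ((-24.2803955078125, -7.362741470336914), (16.891185760498047, 25.366518020629883), 4.358571529388428) 179.5849919696749
100.31620543262196 [-33.95833672 -26.60242277] [-15.27277264  10.43915617]
ball 18 [ -21.95399127 -106.10431286] [ 485.57905981 -224.61003385  178.15224002] [ -25.50070537 -113.58045661] [-18.79075922 -98.4454189 ]
```

View pics/s6.png

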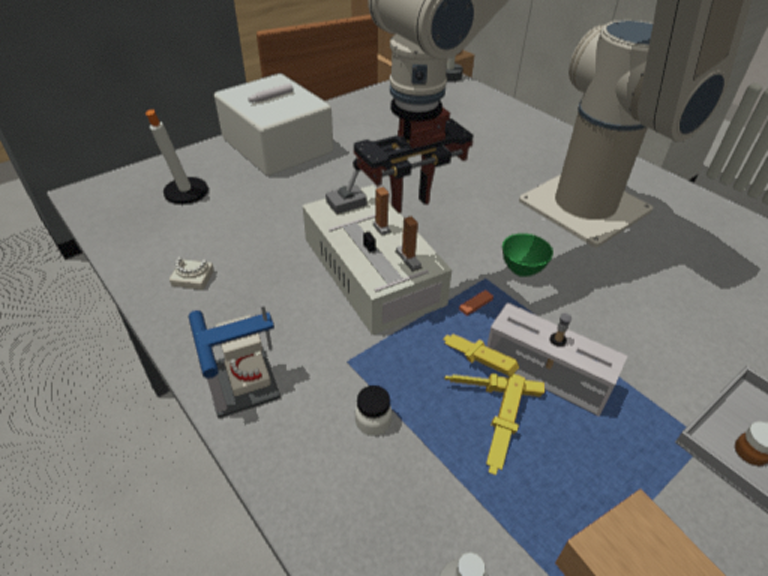

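Both shoulders are on the top face, with upper faces measured at z≈100. Next is the lever, whose ball is at about x=-27 in the disinfector frame.

Request:
{"fn": "jog_arm", "kwargs": {
  "steps": [
    {"dp":[-0.2,-0.3,0.2],"turn":[0,0,0],"claw":0},
    {"dp":[-0.4,-0.7,0.2],"turn":[0,0,0],"claw":0},
    {"dp":[-0.5,-0.8,0.2],"turn":[0,0,0],"claw":0}
  ]
}}

```text
t: 20.33
ee_pos: [472.6, -99.2, 219.5]
orientation: [-1.566, 0.141, -0.133]
ft_force: [-0.2, -0.2, 0.2]
width: 18.8
```

Request:
{"fn": "jog_arm", "kwargs": {
  "steps": [
    {"dp":[-0.2,-0.4,0],"turn":[0,0,0],"claw":0},
    {"dp":[-0.4,-0.8,0],"turn":[0,0,0],"claw":0},
    {"dp":[-0.42,-0.9,0],"turn":[0,0,0],"claw":0},
    {"dp":[-0.42,-0.9,0],"turn":[0,0,0],"claw":0}
  ]
}}

```text
t: 20.67
ee_pos: [437.6, -172.4, 218.1]
orientation: [-1.565, 0.145, -0.134]
ft_force: [-0.1, 0.3, 0.2]
width: 0.6
```

```bash
python3 - <<'E'
from h import *
o=st();print((dis(-70,-112)-o['ee_pos'][:2])/80)
E
```

```text
t 20.67 p [ 437.6 -172.4  218.1] jaw yaw -10.21 down [-0.007  0.002 -1.   ] F [-0.1  0.3  0.2] w 0.6 q6 [-0.4  -0.22]
[-0.00476092 -0.61945407]
```

Request:
{"fn": "jog_arm", "kwargs": {
  "steps": [
    {"dp":[0,-0.3,0],"turn":[0,0,0],"claw":0},
    {"dp":[0,-0.6,0],"turn":[0,-0.002,0],"claw":0},
    {"dp":[0,-0.62,-0.4],"turn":[0,-0.002,0],"claw":0},
    {"dp":[0,-0.62,-0.73],"turn":[0,-0.002,0],"claw":0},
    {"dp":[0,-0.62,-0.73],"turn":[0,-0.002,0],"claw":0}
  ]
}}

```text
t: 21.08
ee_pos: [435.0, -219.7, 155.0]
orientation: [-1.561, 0.147, -0.133]
ft_force: [-0.5, -0.3, -0.6]
width: 0.5
```

```bash
python3 - <<'E'
from h import *
o=st();p=np.linalg.inv(RD)@(o['ee_pos'][:2]-DC);print(p,(dis(7,-112)-o['ee_pos'][:2])/80)
d=grab('scene');cv2.imwrite('pics/s7c.png',cv2.resize(d['img'][60:200,170:310,::-1],None,fx=4,fy=4,interpolation=cv2.INTER_CUBIC))
E
```

```text
t 21.08 p [ 435.  -219.7  155. ] jaw yaw -10.23 down [-0.008  0.006 -1.   ] F [-0.5 -0.3 -0.6] w 0.5 q6 [-0.49 -0.32]
[ -72.61344814 -110.11997848] [ 0.975625   -0.19765546]
```

View pics/s7c.png

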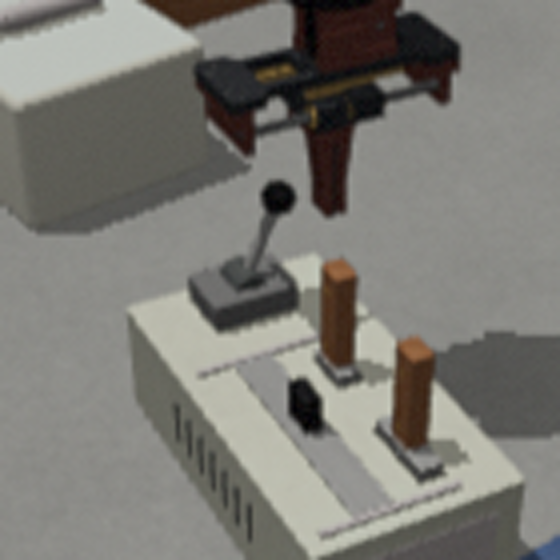

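Request:
{"fn": "jog_arm", "kwargs": {
  "steps": [
    {"dp":[0.1,-0.03,0.02],"turn":[0,0,0],"claw":0},
    {"dp":[0.2,-0.05,0.02],"turn":[0,0,0],"claw":0},
    {"dp":[0.3,-0.07,0.04],"turn":[0,0,0],"claw":0},
    {"dp":[0.4,-0.09,0.04],"turn":[0,0,0],"claw":0},
    {"dp":[0.5,-0.11,0.04],"turn":[0,0,0],"claw":0},
    {"dp":[0.6,-0.13,0.04],"turn":[0,0,0],"claw":0},
    {"dp":[0.7,-0.15,0.04],"turn":[0,0,0],"claw":0},
    {"dp":[0.8,-0.17,0.03],"turn":[0,0,0],"claw":0},
    {"dp":[0.88,-0.18,0.02],"turn":[0,0,0],"claw":0},
    {"dp":[0.92,-0.19,0.02],"turn":[0,0,0],"claw":0},
    {"dp":[0.92,-0.19,0.02],"turn":[0,0,0],"claw":0}
  ]
}}

```text
t: 22.05
ee_pos: [510.3, -235.4, 158.4]
orientation: [-1.561, 0.145, -0.134]
ft_force: [1.1, -0.5, 0.3]
width: 0.3
```

```bash
python3 - <<'E'
from h import *
o=st();p=np.linalg.inv(RD)@(o['ee_pos'][:2]-DC);print(p)
d=grab('scene');cv2.imwrite('pics/s8c.png',cv2.resize(d['img'][60:200,170:310,::-1],None,fx=4,fy=4,interpolation=cv2.INTER_CUBIC))
E
```

```text
t 22.05 p [ 510.3 -235.4  158.4] jaw yaw -10.19 down [-0.006  0.005 -1.   ] F [ 1.1 -0.5  0.3] w 0.3 q6 [-0.45 -0.28]
[   4.28616078 -112.39304206]
```

View pics/s8c.png

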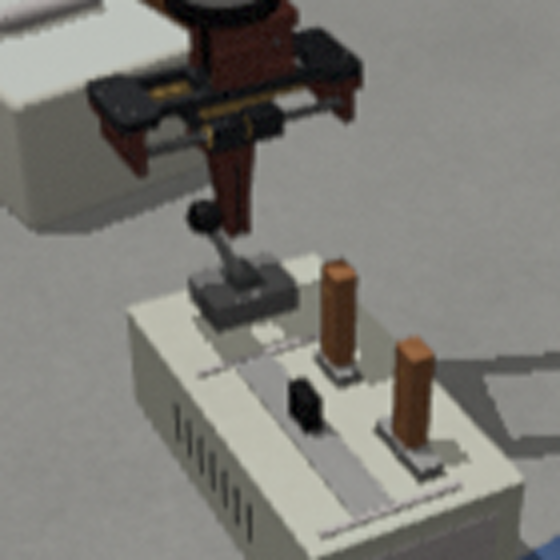

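Swung over. I nudge until the stop is felt, then back off.

Request:
{"fn": "jog_arm", "kwargs": {
  "steps": [
    {"dp":[0.03,-0.005,0],"turn":[0,0,0],"claw":0},
    {"dp":[0.06,-0.01,0],"turn":[0,0,0],"claw":0},
    {"dp":[0.07,-0.012,0],"turn":[0,0,0],"claw":0},
    {"dp":[0.07,-0.012,0],"turn":[0,0,0],"claw":0}
  ]
}}

```text
t: 22.43
ee_pos: [515.3, -236.2, 158.4]
orientation: [-1.561, 0.145, -0.134]
ft_force: [-0.7, -0.2, -0.3]
width: 0.6
```

Request:
{"fn": "jog_arm", "kwargs": {
  "steps": [
    {"dp":[-0.3,0.05,0],"turn":[0,0,0],"claw":0},
    {"dp":[-0.7,0.12,0.1],"turn":[0,0,0],"claw":0},
    {"dp":[-0.9,0.15,0.5],"turn":[0,0,0],"claw":0},
    {"dp":[-0.95,0.15,1],"turn":[0,0,0],"claw":0},
    {"dp":[-0.95,0.15,1],"turn":[0,0,0],"claw":0},
    {"dp":[-0.95,0.15,1],"turn":[0,0,0],"claw":0}
  ]
}}

```text
t: 22.93
ee_pos: [440.7, -225.1, 240.9]
orientation: [-1.564, 0.141, -0.139]
ft_force: [0.5, 0.6, 0.7]
width: 0.2
```

```bash
python3 - <<'E'
from h import *
st()
d=grab('scene');save(d,'s9.png')
for n in ['scene','top']:
  d=grab(n);P=d['P'];hsv=cv2.cvtColor(d['img'],cv2.COLOR_RGB2HSV)
  Q=(P[...,:2]-DC)@RD
  with np.errstate(invalid='ignore'):
    m=(hsv[...,2]<70)&(P[...,2]>155)&(P[...,2]<192)&(abs(Q[...,1]+112)<25)&(abs(Q[...,0])<60)
    if m.any(): print(n,'ball',m.sum(),Q[m].min(0),Q[m].max(0),P[m][:,2].max())
    m=(hsv[...,2]<70)&(P[...,2]>118)&(P[...,2]<128)&(abs(Q[...,1]-35)<25)&(abs(Q[...,0])<60)
    if m.any(): print('tab',Q[m].min(0),Q[m].max(0))
    for s in (90,-10):
      m=(P[...,2]>165)&(P[...,2]<190)&(np.hypot(Q[...,0]+25,Q[...,1]-s)<22)
      if m.any(): print(s,m.sum(),cv2.minAreaRect(Q[m].astype(np.float32)),P[m][:,2].max())
E
```

```text
t 22.93 p [ 440.7 -225.1  240.9] jaw yaw -10.22 down [-0.001  0.003 -1.   ] F [0.5 0.6 0.7] w 0.2 q6 [-0.5  -0.32]
scene ball 60 [  23.0742263  -115.00599945] [ 45.41972746 -96.23163999] 187.31426470216013
tab [19.40036158 26.5392676 ] [31.5510637  50.75163813]
90 78 ((-25.179656982421875, 91.49272155761719), (18.331995010375977, 25.18087387084961), 3.3895373344421387) 180.14321014881034
-10 64 ((-24.38469696044922, -7.4096574783325195), (23.716856002807617, 17.92746353149414), 86.75546264648438) 180.44621833394865
top ball 93 [  18.1847748  -123.68536363] [ 45.02884279 -99.4796528 ] 188.41883960830512
tab [18.28306045 22.34253406] [31.59299499 48.38762368]
90 79 ((-25.114948272705078, 88.87137603759766), (23.697952270507812, 17.71572494506836), 89.90159606933594) 181.10927722135887
-10 81 ((-24.545269012451172, -10.453498840332031), (17.56356430053711, 23.943687438964844), 0.17788326740264893) 180.44592256960993
```

View pics/s9.png

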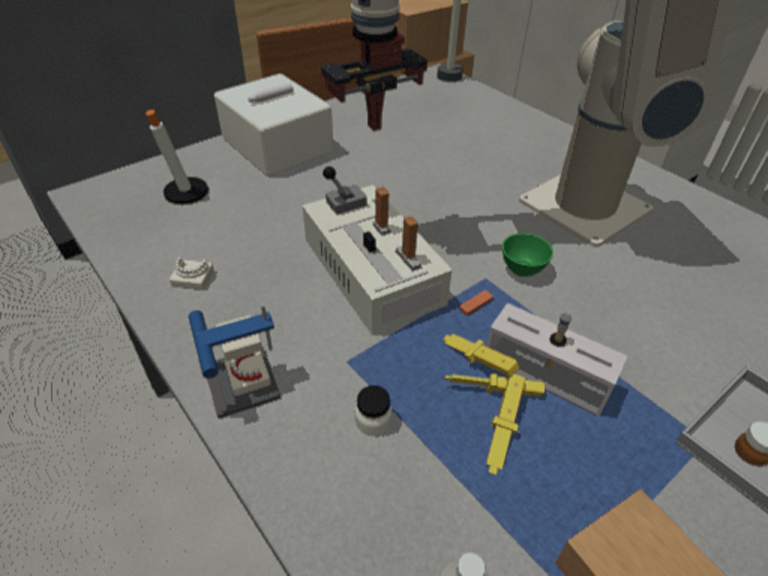

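The ball centre is at about x=+32 of the disinfector, which puts the lever near 0.97 rad. The tab is at +25 and both tools are seated. I hand in.

```bash
python3 -c "
from workcell import ctrl
print(ctrl.close_job())"
```

```text
the job is handed in; nothing more can be done
None
```

The blade disinfector is loaded and started, and I handed the job in at about 23 s of the 72 s allowed. The hand-in reports no verdict, so what follows rests on my own last measurements.

- **Shutter:** I pushed it to its stop, where I felt about 10 N. In the last images its tab was 25 mm behind the disinfector's centre, which matches fully open.
- **Knife and spatula:** I lowered each into its own slot until the shoulder met the top face, with 16–20 N of contact at the expected height. Afterwards the handle tops measured about 180 mm high, against 178 expected. They were within about 3 mm of the slot centres and in line with the slots.
- **Start lever:** It is swung over, at about 0.97 of 1.0 rad by the ball's position. My last small push showed no force, so I did not confirm it by feeling the stop.
- **Robot:** It is clear of everything, with the gripper closed above the bench.

Some checks disagreed. The scene and top cameras differed by 2–3 mm in y. The wrist camera read about 2 mm off the other two in x. I set the insertions from the wrist camera's view of tool and slot together.

The three yellow look-alikes were standing at the start and had fallen flat by 3.4 s. The arm's path stayed well away from them. The brush and the other things on the bench look unmoved in the last image, though I did not measure them again.

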